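# Pack the greenhouse irrigation repair caddy

## Task

Pack the irrigation fittings into the black caddy, each standing upright on the mat in the compartment of its colour: the blue valve on blue, the brass coupling on yellow, the green tee on green and the red nozzle on red. Leave the two worn-out grey fittings standing where they are on the table.

Things in the scene. Friction and masses are not known exactly. Their poses are not given: they have to be found in the camera images.
- blue_valve: Blue plastic ball valve lying with its bore along its x: 64 mm long, end collars 36 mm wide (y) and 32 mm high; middle body 34 mm wide with flat vertical sides up to 40 mm: grip here from above across y, fingertips 23 mm up. Flat lever on top along x (x -13 to 41 mm), 13 mm wide, 49 to 55 mm up. 0.12 kg. Origin: centre of its underside, z up.
- brass_coupling: Brass (yellow metal) threaded hose coupling standing upright, round about its z axis: knurled foot collar 40 to 42 mm diameter and 14 mm high, nut 34 mm diameter from 24 to 46 mm height (grip here, from above), barbed spigot 25 mm diameter on top; 60 mm high, about 0.15 kg. Origin: centre of its underside, z up.
- green_tee: Green plastic pipe tee: run along its x, 64 mm long, 28 mm wide, 26 mm high, end collars 32 mm wide (y), 30 mm high; round branch straight up in the middle, 28 mm diameter, its rim 31 mm diameter at 50 to 58 mm height (the top). Grip the branch from above across y, fingertips 23 mm up. 0.09 kg. Origin: centre of its underside, z up.
- red_nozzle: Red spray nozzle standing upright on its flared head, round about its z axis: foot 44 mm diameter and 10 mm high, neck 30 to 32 mm diameter from 20 to 48 mm height, rim 35 mm diameter from 50 to 60 mm; 64 mm high, about 0.11 kg. Origin: centre of its underside, z up.
- grey_valve: Worn-out, to be left alone: grey plastic ball valve lying with its bore along its x: 64 mm long, end collars 36 mm wide (y) and 32 mm high; middle body 34 mm wide with flat vertical sides up to 40 mm: grip here from above across y, fingertips 23 mm up. Flat lever on top along x (x -13 to 41 mm), 13 mm wide, 49 to 55 mm up. 0.12 kg. Origin: centre of its underside, z up.
- grey_coupling: Worn-out, to be left alone: dull grey threaded hose coupling standing upright, round about its z axis: knurled foot collar 40 to 42 mm diameter and 14 mm high, nut 34 mm diameter from 24 to 46 mm height (grip here, from above), barbed spigot 25 mm diameter on top; 60 mm high, about 0.15 kg. Origin: centre of its underside, z up.
- blue_mat: Blue mat, 82 x 82 x 3 mm, the floor of one compartment of the fixed black caddy (2 x 2 compartments, 84 mm square inside, 5 mm walls, tops 17 mm above the mats and 24 mm above the table). Fixed; which compartment has which colour changes. Origin: centre of its underside, 4 mm above the table; z up, x and y along the walls.
- yellow_mat: Yellow mat, 82 x 82 x 3 mm, the floor of one compartment of the fixed black caddy (2 x 2 compartments, 84 mm square inside, 5 mm walls, tops 17 mm above the mats and 24 mm above the table). Fixed; which compartment has which colour changes. Origin: centre of its underside, 4 mm above the table; z up, x and y along the walls.
- red_mat: Red mat, 82 x 82 x 3 mm, the floor of one compartment of the fixed black caddy (2 x 2 compartments, 84 mm square inside, 5 mm walls, tops 17 mm above the mats and 24 mm above the table). Fixed; which compartment has which colour changes. Origin: centre of its underside, 4 mm above the table; z up, x and y along the walls.
- green_mat: Green mat, 82 x 82 x 3 mm, the floor of one compartment of the fixed black caddy (2 x 2 compartments, 84 mm square inside, 5 mm walls, tops 17 mm above the mats and 24 mm above the table). Fixed; which compartment has which colour changes. Origin: centre of its underside, 4 mm above the table; z up, x and y along the walls.

How it is judged:
By the outcome, as a careful person would: the job done as asked, in the order asked, and still so for the second after the job is handed in, with the robot touching nothing.
It also fails if it takes over 112 s, if anything falls off the work surface, if the arm or the gripper's body presses on something with over 40 N, if the wrist force passes 120 N, or if a joint passes its speed limit or range.

## Robot

A 7-joint arm with a two-finger parallel gripper is mounted at the origin on the work surface. World frame = base frame: x ahead of the robot, y to its left, z up, the work surface at z = 0. Lengths are in m, angles in rad, forces in N, time in s.
With the tool pointing down it reaches from about 0.4 to 0.875 m from the base axis. Payload 6.5 kg.
Tool frame: the origin (TCP) lies where the fingers leave the gripper's body, on its centre line; the fingertips stand 73 mm ahead of it and the grasp point (between the pads) lies 54 mm ahead of it; y points along the fingers, x is the direction in which the jaws open and shut, and the axes are right-handed (so a half turn about y gives the same grasp; the last joint's range is limited). The gripper opens to 85 mm and grips with 20 to 120 N. Pads are 22 mm wide; open, the fingers measure 114 mm over their backs; the gripper's body (76 mm by 85 mm) begins 54 mm behind the grasp point. The pads swing forward as they close: fully open they stand 13 mm farther back than shut.
Start: joints at [1.236, 0.536, -0.004, 1.538, 0.003, 1.067, -0.071], TCP at [0.173, -0.627, 0.304] pointing down, gripper open.
Joint ranges: [-2.7, 2.7], [-0.37, 2.16], [-1.27, 1.26], [0.24, 2.4], [-1.31, 4.45], [0.19, 1.91], [-2.76, 2.76]. Speed limits (rad/s): [2.39, 2.39, 3.14, 3.14, 3.14, 3.14, 3.14].

## Interface

Orientations are given as a rotation vector (axis times angle).
In Python, from plant import * gives the robot as it stands.
- The arm moves only by the shell command python3 -m jog 'ROWS' [FORCE]. ROWS is a JSON object of lists of equal length, an entry for each row: "fingers": the opening, from 0 (shut) to 1 (fully open); "xyz": the shift along the tool's x, y, z normalised to -1 to 1, where 1 is 15 cm, a list of three; "rotation": the turn, a rotation vector about the tool's x, y, z normalised to -1 to 1, where 1 is 90 degrees, a list of three. In form: {"fingers": [fingers, ...], "xyz": [[x, y, z], ...], "rotation": [[wx, wy, wz], ...]}. A call has exactly 8 rows; each row is the pose to reach, as a shift and turn from the pose commanded when the call began, along the tool's axes at that moment; what a row does not reach only later rows make up. A row lasts 1/12 s, in which the tool goes at most 41.7 mm and 7.16 degrees, less where a joint would pass 70% of its speed; a pose out of reach is approached as far as the arm can. A call with a number of a shift or a turn outside -1 to 1 is refused whole. A call with a gripper value outside its range is refused whole. The fingers move at their own pace and stop on an object; FORCE is the grip in N (left out, the last holds). Time passes only in rows, so rows that repeat a pose let the fingers close, or fill a call up. It gives the time, the measured TCP pose, the force and the opening at its end, in the units of the state.
- sense(): the state, without advancing time (a new reading comes with each control period).
- capture(name): name is "scene" or "side" or "wrist"; returns a dict with "image" (384x512x3 uint8, red, green, blue), "intrinsics" (3x3 intrinsics, pixels), "rvec" (rotation vector, rad) and "tvec" (3), from world to camera coordinates, as OpenCV has them. Camera axes: x right, y down, z forward; pixel columns grow to the right and rows downward; lengths in m; the calibration is good to about 2 mm. A picture is of the moment at which its call begins. There is no depth.
- hand_in(): hands the job in, once; it reports no verdict.
The state is a dict: "clock": time; "q": joint angles; "qvel": joint speeds; "effort": joint torques, N m; "tcp_pos": TCP position; "ee_rot": TCP orientation; "ft_force": force on the tool from outside, world axes, zero at the start; "ft_torque": the same for the moment, N m; "opening": opening from 0.0 (shut) to 1.0 (fully open).
Only numpy, scipy, OpenCV 4.12 (cv2) and the standard library are available. Lean on these libraries where they do the work, as an engineer would, in place of code of your own. Each camera call takes 0.05 s, during which the arm holds its last target.

## Working session

There is one attempt and no reset: what is moved stays moved. The work goes in short steps, Python scripts to look and compute and a shell command to move; the robot and the scene stay as the last step left them, time stands still between calls to the robot, and variables do not carry over. Pictures are saved under pics/ and viewed, and the job is handed in when it is done.

```bash
ls; mkdir -p pics; python3 - <<'E'
from plant import *
import cv2
s=sense();print(s)
for n in ["scene","side","wrist"]:
    c=capture(n);cv2.imwrite(f"pics/{n}0.png",c["image"][:,:,::-1]);print(n,c["intrinsics"],c["rvec"],c["tvec"])
E
```

```text
pics
{'clock': 0.0, 'q': array([ 1.23577324,  0.53717615, -0.00442354,  1.53893714,  0.00257286,
        1.06733147, -0.0711906 ]), 'qvel': array([-1.72473987e-03, -4.29915215e-05, -1.66139880e-03,  2.98850265e-04,
        2.03030148e-03, -9.10871744e-04,  1.26149113e-03]), 'effort': array([ 7.88839843e-04, -5.83417654e+01,  1.04910113e+00, -2.59100604e+01,
        1.23971107e-02,  9.56382835e-03,  4.79333096e-06]), 'tcp_pos': array([ 0.17247883, -0.62613136,  0.30298171]), 'ee_rot': array([-1.32342299,  1.01000381, -1.00744359]), 'ft_force': array([ 0.48968652, -0.46208088, -0.11765722]), 'ft_torque': array([-0.03246003, -0.02441459,  0.02160639]), 'opening': 0.9980887249535061}
scene [[462.04391195   0.         250.51452238]
 [  0.         462.04391195 188.38134083]
 [  0.           0.           1.        ]] [ 1.82159244  1.62473776 -0.6927617 ] [-0.04979983 -0.33770898  1.5404323 ]
side [[433.6658164    0.         256.35892638]
 [  0.         433.6658164  196.91176577]
 [  0.           0.           1.        ]] [ 2.44926124 -0.4567303   0.1342513 ] [-0.49541555  0.17231818  0.96910057]
wrist [[268.72158089   0.         253.97098475]
 [  0.         268.72158089 194.24288784]
 [  0.           0.           1.        ]] [-2.28752277  1.74139231  0.2841481 ] [-0.64881256 -0.04101145  0.38112368]
```

View pics/scene0.png

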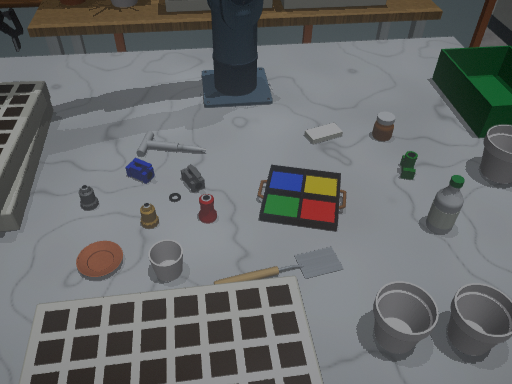

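View pics/side0.png

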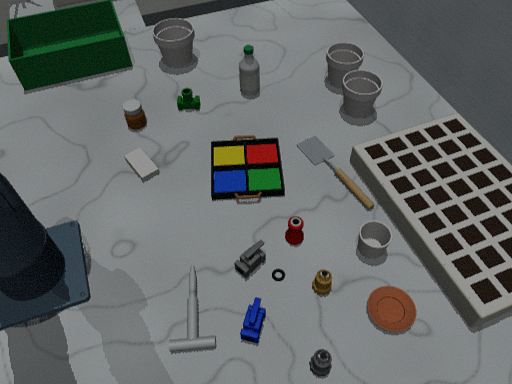

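View pics/wrist0.png

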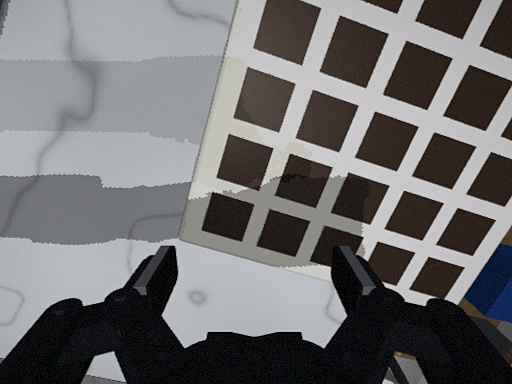

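```bash
python3 - <<'E'
from plant import *
import cv2,numpy as np
from scipy.spatial.transform import Rotation as R
s=sense();print(R.from_rotvec(s['ee_rot']).as_matrix().round(3))
for n in ["scene","side","wrist"]:
    c=capture(n);M=cv2.Rodrigues(c["rvec"])[0];print(n,-M.T@c["tvec"],M.T[:,2])
E
```

```text
[[ 0.266 -0.     0.964]
 [-0.964  0.001  0.266]
 [-0.001 -1.    -0.   ]]
scene [ 1.34730632 -0.11343775  0.81323834] [-0.7211476   0.08920723 -0.68701398]
side [ 0.31417589 -0.60486461  0.86586278] [ 0.20524543  0.57361635 -0.79299344]
wrist [ 0.25083833 -0.6050528   0.37336239] [-0.30374037 -0.08193178 -0.94922546]
```

```bash
cat > h.py <<'E'
import cv2,numpy as np
from plant import *
from scipy.spatial.transform import Rotation as R
def cam(c):
    M=cv2.Rodrigues(np.array(c["rvec"]))[0];K=np.array(c["intrinsics"]);return K,M,np.array(c["tvec"])
def ray(c,p):
    K,M,t=cam(c);d=M.T@np.linalg.solve(K,[p[0],p[1],1.]);return -M.T@t,d/np.linalg.norm(d)
def onz(c,p,z):
    o,d=ray(c,p);return o+d*(z-o[2])/d[2]
def tri(rs):
    A=np.zeros((3,3));b=np.zeros(3)
    for o,d in rs:
        P=np.eye(3)-np.outer(d,d);A+=P;b+=P@o
    x=np.linalg.solve(A,b);return x,[np.linalg.norm((np.eye(3)-np.outer(d,d))@(x-o)) for o,d in rs]
def proj(c,X):
    K,M,t=cam(c);p=K@(M@np.array(X)+t);return p[:2]/p[2]
def save(c,name,box=None,s=1):
    im=c["image"][:,:,::-1]
    if box: x0,y0,x1,y1=box;im=im[y0:y1,x0:x1]
    if s!=1: im=cv2.resize(im,None,fx=s,fy=s,interpolation=cv2.INTER_CUBIC)
    cv2.imwrite(f"pics/{name}.png",im)
RNG={"blue":[(105,125)],"yellow":[(15,34)],"red":[(0,5),(174,180)],"green":[(48,75)]}
def mask(c,col,smin=150,vmin=50):
    h=cv2.cvtColor(c["image"],cv2.COLOR_RGB2HSV);m=0
    for a,b in RNG[col]: m=m|cv2.inRange(h,(a,smin,vmin),(b,255,255))
    return cv2.morphologyEx(m,cv2.MORPH_CLOSE,np.ones((3,3)))
def blobs(m,amin=40):
    cs,_=cv2.findContours(m,cv2.RETR_EXTERNAL,cv2.CHAIN_APPROX_NONE)
    return sorted([(cv2.contourArea(k),)+tuple(np.round(cv2.minAreaRect(k)[0],1))+(cv2.boundingRect(k),) for k in cs if cv2.contourArea(k)>amin],reverse=True)
E
python3 - <<'E'
from h import *
a=capture("scene");b=capture("side")
save(a,"sc_l",(70,130,250,240),4);save(a,"sc_r",(250,130,430,240),4)
save(b,"si_b",(220,200,350,384),3);save(b,"si_t",(170,80,300,200),4)
for col in RNG:
    for n,c in(("scene",a),("side",b)):
        print(col,n,[k for k in blobs(mask(c,col))][:6])
E
```

```text
blue scene [(479.5, np.float64(285.7), np.float64(180.9), (269, 171, 34, 21)), (92.5, np.float64(139.5), np.float64(164.6), (126, 158, 27, 13))]
blue side [(652.5, np.float64(229.4), np.float64(180.8), (213, 170, 34, 23)), (553.0, np.float64(253.7), np.float64(319.4), (241, 298, 24, 45))]
yellow scene [(491.0, np.float64(320.5), np.float64(185.4), (304, 176, 33, 20))]
yellow side [(560.5, np.float64(228.3), np.float64(155.2), (213, 145, 32, 21)), (251.0, np.float64(321.5), np.float64(281.5), (313, 270, 18, 24))]
red scene [(607.5, np.float64(317.9), np.float64(210.2), (300, 199, 36, 24))]
red side [(548.0, np.float64(261.4), np.float64(153.4), (246, 143, 32, 21)), (258.0, np.float64(293.5), np.float64(230.5), (285, 217, 18, 28))]
green scene [(1586.5, np.float64(483.1), np.float64(83.5), (442, 48, 70, 89)), (542.5, np.float64(281.5), np.float64(205.2), (265, 195, 34, 22)), (57.5, np.float64(457.5), np.float64(178.5), (452, 175, 12, 8))]
green side [(896.0, np.float64(62.4), np.float64(29.6), (7, 0, 117, 61)), (625.5, np.float64(264.3), np.float64(178.8), (248, 168, 34, 23))]
```

View pics/sc_l.png

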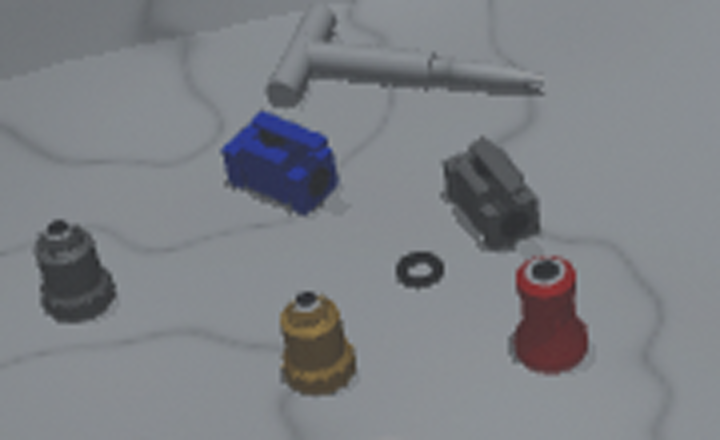

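View pics/sc_r.png

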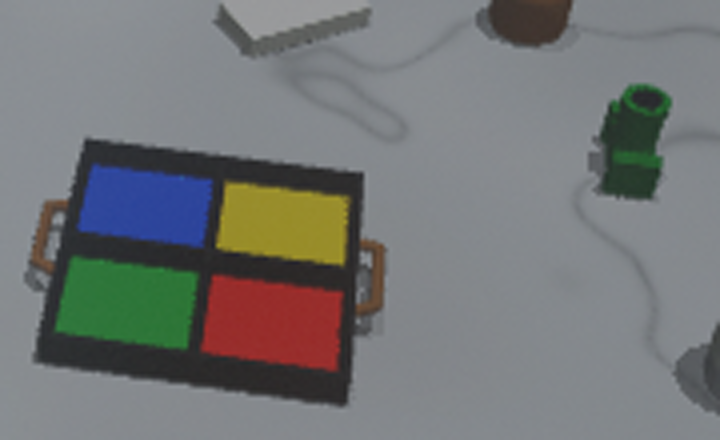

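View pics/si_b.png

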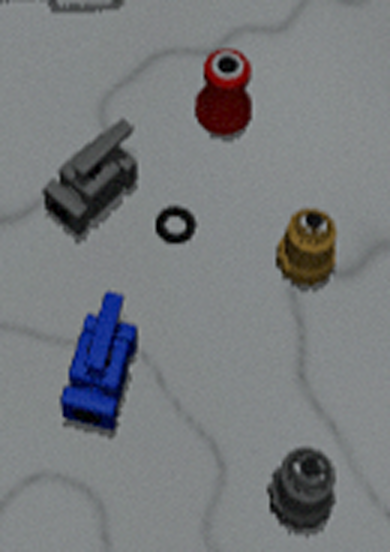

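View pics/si_t.png

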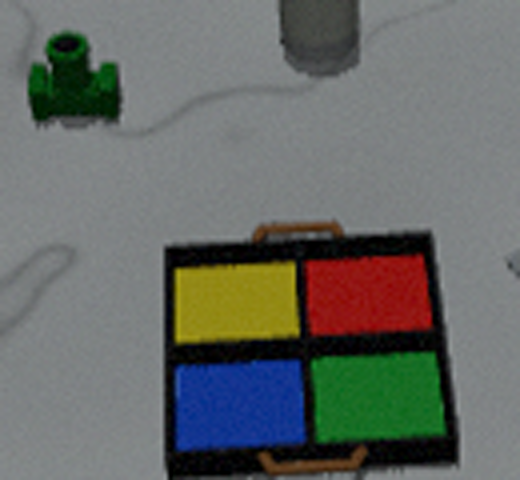

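```bash
python3 - <<'E'
from h import *
a=capture("scene");b=capture("side")
f=lambda p,ox,oy,s:((p[0]+.5)/s-.5+ox,(p[1]+.5)/s-.5+oy)
L=lambda p:f(p,70,130,4);Rr=lambda p:f(p,250,130,4);B=lambda p:f(p,220,200,3);T=lambda p:f(p,170,80,4)
P={"red top":(L((545,270)),B((228,67))),"brass top":(L((308,300)),B((314,222))),"tee top":(Rr((646,101)),T((68,43))),
"grey c top":(L((59,228)),B((312,465))),
"blue lever tip":(L((322,150)),B((113,297))),"blue lever base":(L((264,122)),B((98,366))),
"grey lever tip":(L((522,178)),B((127,127))),"grey lever base":(L((484,143)),B((84,180)))}
for k,(p,q) in P.items():
    x,e=tri([ray(a,p),ray(b,q)]);print(k,x.round(4),np.round(e,4))
for col in RNG:
    for n,c,box in(("scene",a,(255,160,345,230)),("side",b,(205,135,290,200))):
        m=mask(c,col);mm=np.zeros_like(m);x0,y0,x1,y1=box;mm[y0:y1,x0:x1]=m[y0:y1,x0:x1]
        k=max(cv2.findContours(mm,0,1)[0],key=cv2.contourArea);r=cv2.approxPolyDP(k,4,True).reshape(-1,2)
        M=cv2.moments(k);ce=(M['m10']/M['m00'],M['m01']/M['m00'])
        print(col,n,onz(c,ce,.007).round(4),[tuple(onz(c,q,.007)[:2].round(4)) for q in r])
    
E
```

```text
red top [ 0.5783 -0.1223  0.0635] [0.0002 0.0002]
brass top [ 0.5826 -0.2583  0.0582] [0.0003 0.0003]
tee top [0.4736 0.414  0.059 ] [0.0022 0.0022]
grey c top [ 0.5078 -0.4069  0.0605] [0. 0.]
blue lever tip [ 0.4363 -0.2564  0.047 ] [0.0013 0.0013]
blue lever base [ 0.409  -0.2961  0.0492] [0.0012 0.0012]
grey lever tip [ 0.4903 -0.1354  0.0555] [0.0035 0.0035]
grey lever base [ 0.4468 -0.1595  0.0479] [0.005 0.005]
blue scene [0.4836 0.0857 0.007 ] [(np.float64(0.4411), np.float64(0.0582)), (np.float64(0.5014), np.float64(0.0412)), (np.float64(0.5243), np.float64(0.1144)), (np.float64(0.4651), np.float64(0.1314))]
blue side [0.4902 0.0906 0.007 ] [(np.float64(0.5392), np.float64(0.1073)), (np.float64(0.4636), np.float64(0.1372)), (np.float64(0.4425), np.float64(0.0702)), (np.float64(0.5176), np.float64(0.0475))]
yellow scene [0.5099 0.1706 0.007 ] [(np.float64(0.4701), np.float64(0.1411)), (np.float64(0.5254), np.float64(0.1245)), (np.float64(0.5482), np.float64(0.1989)), (np.float64(0.4902), np.float64(0.2163))]
yellow side [0.5165 0.1766 0.007 ] [(np.float64(0.5663), np.float64(
[... 240 characters left out ...]
64(0.0994)), (np.float64(0.6372), np.float64(0.1714)), (np.float64(0.5759), np.float64(0.1919))]
red side [0.6017 0.1501 0.007 ] [(np.float64(0.651), np.float64(0.1728)), (np.float64(0.574), np.float64(0.1952)), (np.float64(0.555), np.float64(0.1351)), (np.float64(0.6267), np.float64(0.1067))]
green scene [0.5693 0.06   0.007 ] [(np.float64(0.5298), np.float64(0.0319)), (np.float64(0.5871), np.float64(0.0163)), (np.float64(0.6084), np.float64(0.0881)), (np.float64(0.5483), np.float64(0.1021))]
green side [0.5755 0.064  0.007 ] [(np.float64(0.6235), np.float64(0.0851)), (np.float64(0.5477), np.float64(0.1076)), (np.float64(0.527), np.float64(0.0438)), (np.float64(0.6024), np.float64(0.0211))]
```

```bash
cat >> h.py <<'E'
def go(x,y,z,yaw=None):
    "tool-axis shifts (units of 15cm) and turn to bring the TCP to world x,y,z with jaw axis at yaw deg"
    s=sense();M=R.from_rotvec(s['ee_rot']).as_matrix();cur=np.degrees(np.arctan2(M[1,0],M[0,0]))
    d=M.T@(np.array([x,y,z])-s['tcp_pos']);w=0
    if yaw is not None: w=-(((yaw-cur)+90)%180-90)/90
    print("t %.2f tcp %s yaw %.1f open %.3f F %s | shift/15cm %s wy %.3f tilt %.3f"%(s['clock'],s['tcp_pos'].round(4),cur,s['opening'],s['ft_force'].round(1),(d/.15).round(3),w,M[2,1]))
E
python3 -c "
from h import *
go(.40,-.35,.30,-35)"
```

```text
t 0.50 tcp [ 0.1726 -0.6266  0.3038] yaw -74.6 open 0.998 F [ 0.3  0.2 -0. ] | shift/15cm [-1.375  0.026  1.951] wy -0.440 tilt -1.000
```

```bash
python3 -m jog '{"fingers":[1,1,1,1,1,1,1,1],"xyz":[[-0.15,0,0.2],[-0.3,0,0.43],[-0.45,0,0.65],[-0.6,0,0.85],[-0.69,0,0.97],[-0.69,0,0.97],[-0.69,0,0.97],[-0.69,0,0.97]],"rotation":[[0,0,0],[0,0,0],[0,0,0],[0,0,0],[0,0,0],[0,0,0],[0,0,0],[0,0,0]]}'
python3 -m jog '{"fingers":[1,1,1,1,1,1,1,1],"xyz":[[-0.15,0,0.2],[-0.3,0,0.43],[-0.45,0,0.65],[-0.6,0,0.85],[-0.69,0,0.97],[-0.69,0,0.97],[-0.69,0,0.97],[-0.69,0,0.97]],"rotation":[[0,-0.07,0],[0,-0.14,0],[0,-0.21,0],[0,-0.28,0],[0,-0.36,0],[0,-0.44,0],[0,-0.44,0],[0,-0.44,0]]}'
python3 - <<'E'
from h import *
c=capture("wrist");save(c,"w1",None,1.5)
go(.40,-.35,.30,-35)
E
```

```text
clock: 1.17
tcp_pos: [0.2846, -0.4891, 0.3041]
ee_rot: [-1.325, 1.01, -1.01]
ft_force: [-1.4, -0.0, -0.4]
opening: 0.998
clock: 1.83
tcp_pos: [0.3971, -0.3516, 0.3038]
ee_rot: [-1.517, 0.484, -0.483]
ft_force: [-0.6, -0.6, -0.6]
opening: 1.005
t 1.88 tcp [ 0.3969 -0.3518  0.3038] yaw -35.4 open 1.002 F [0.4 0.4 0.2] | shift/15cm [0.01  0.025 0.022] wy -0.005 tilt -1.000
```

View pics/w1.png

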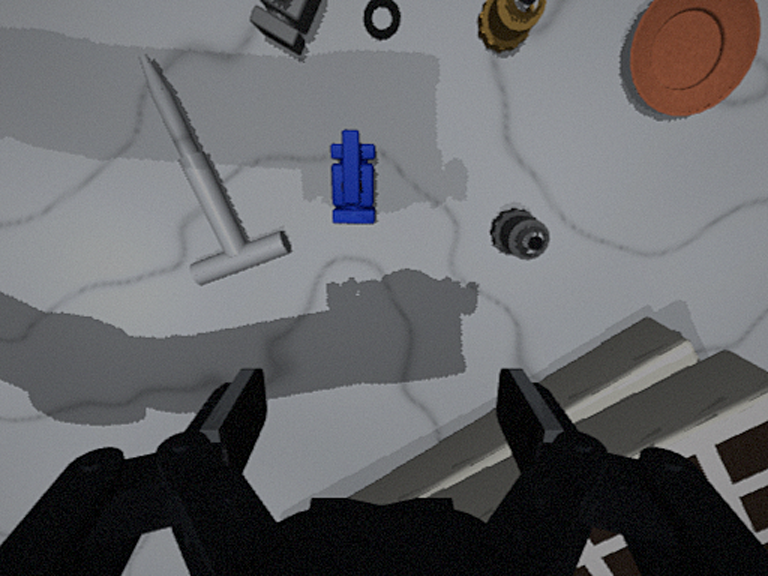

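```bash
cat >> h.py <<'E'
import pickle
def cap(n,tag):
    c=capture(n);pickle.dump(c,open(f"pics/{tag}.pkl","wb"));return c
def load(tag): return pickle.load(open(f"pics/{tag}.pkl","rb"))
E
python3 -c "
from h import *
cap('wrist','w1');go(.415,-.288,.22,-35.4)"
```

```text
t 1.93 tcp [ 0.3969 -0.3517  0.3037] yaw -35.4 open 0.996 F [0.7 0.6 0.7] | shift/15cm [-0.147  0.558  0.416] wy 0.000 tilt -1.000
```

```bash
python3 -m jog '{"fingers":[1,1,1,1,1,1,1,1],"xyz":[[-0.05,0.15,0.1],[-0.1,0.3,0.2],[-0.15,0.45,0.3],[-0.15,0.56,0.42],[-0.15,0.56,0.42],[-0.15,0.56,0.42],[-0.15,0.56,0.42],[-0.15,0.56,0.42]],"rotation":[[0,0,0],[0,0,0],[0,0,0],[0,0,0],[0,0,0],[0,0,0],[0,0,0],[0,0,0]]}'
python3 - <<'E'
from h import *
c=cap("wrist","w2");save(c,"w2",(150,60,350,260),3)
save(load("w1"),"w1z",(190,60,290,170),5)
for t in("w1","w2"):
    c=load(t)
    for sm in (100,150):
        print(t,blobs(mask(c,"blue",sm,30))[:2])
E
```

```text
clock: 2.6
tcp_pos: [0.4158, -0.2871, 0.2209]
ee_rot: [-1.518, 0.48, -0.482]
ft_force: [0.1, 0.1, -0.1]
opening: 1.003
w1 [(1468.0, np.float64(234.5), np.float64(117.0), (220, 86, 30, 63))]
w1 [(1435.5, np.float64(235.0), np.float64(117.0), (221, 86, 29, 63))]
w2 [(2078.5, np.float64(252.5), np.float64(188.5), (235, 156, 36, 66))]
w2 [(2052.0, np.float64(252.5), np.float64(188.0), (235, 156, 36, 65))]
```

View pics/w2.png

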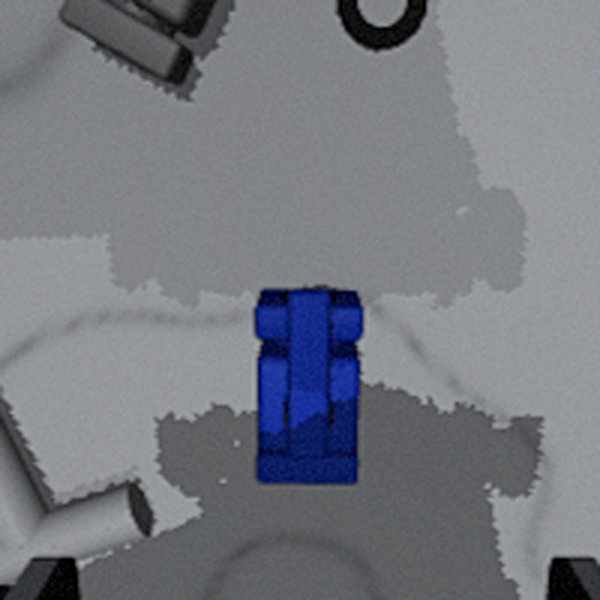

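View pics/w1z.png

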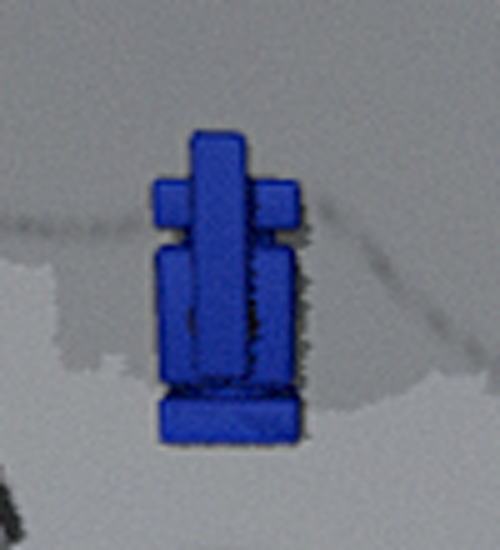

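```bash
python3 - <<'E'
from h import *
a=load("w1");b=load("w2")
f=lambda p,ox,oy,s:((p[0]+.5)/s-.5+ox,(p[1]+.5)/s-.5+oy)
A=lambda *p:f(p,190,60,5);B=lambda *p:f(p,150,60,3)
P={"tip":(A(218,132),B(309,291)),"base":(A(222,381),B(307,456)),"nearL":(A(160,400),B(258,458)),"nearR":(A(299,400),B(357,458)),"nearL0":(A(160,443),B(258,483)),"nearR0":(A(299,443),B(357,483)),"bodyL":(A(160,248),B(259,358)),"bodyR":(A(294,248),B(358,358))}
X={}
for k,(p,q) in P.items():
    x,e=tri([ray(a,p),ray(b,q)]);X[k]=x;print(k,x.round(4),np.round(e,4))
d=X["tip"]-X["base"];u=d[:2]/np.hypot(*d[:2]);print(np.degrees(np.arctan2(u[1],u[0])),np.hypot(*d[:2]))
print("centre from tip",X["tip"][:2]-.041*u,"base",X["base"][:2]+.013*u,"near",(X["nearL0"]+X["nearR0"])[:2]/2+.032*u)
go(.415,-.288,.22,-35)
E
```

```text
tip [ 0.4368 -0.256   0.0533] [0. 0.]
base [ 0.4046 -0.3002  0.0483] [0.0001 0.0001]
nearL [ 0.3875 -0.2956  0.0352] [0. 0.]
nearR [ 0.4152 -0.3156  0.0341] [0.0004 0.0004]
nearL0 [ 0.3804 -0.3043  0.0309] [0.0002 0.0002]
nearR0 [ 0.4089 -0.3248  0.0301] [0.0001 0.0001]
bodyL [ 0.4095 -0.267   0.0376] [0.0003 0.0003]
bodyR [ 0.4356 -0.2856  0.0371] [0.0002 0.0002]
53.921777011121236 0.05471248319714978
centre from tip [ 0.41265418 -0.28916306] base [ 0.41223461 -0.2897389 ] near [ 0.41347915 -0.28869928]
t 2.65 tcp [ 0.4157 -0.287   0.2208] yaw -35.2 open 1.001 F [-0.5  0.  -0.1] | shift/15cm [-0.     0.006 -0.008] wy -0.002 tilt -1.000
```

```bash
python3 -c "
from h import *
go(.413,-.289,.096,-36)"
```

```text
t 2.65 tcp [ 0.4157 -0.287   0.2208] yaw -35.2 open 1.001 F [-0.5  0.  -0.1] | shift/15cm [-0.009  0.832 -0.021] wy 0.009 tilt -1.000
```

```bash
python3 -m jog '{"fingers":[1,1,1,1,1,1,0.3,0],"xyz":[[-0.01,0.15,-0.02],[-0.01,0.35,-0.02],[-0.01,0.55,-0.02],[-0.01,0.7,-0.02],[-0.01,0.83,-0.02],[-0.01,0.83,-0.02],[-0.01,0.83,-0.02],[-0.01,0.83,-0.02]],"rotation":[[0,0.01,0],[0,0.01,0],[0,0.01,0],[0,0.01,0],[0,0.01,0],[0,0.01,0],[0,0.01,0],[0,0.01,0]]}' 40
python3 -m jog '{"fingers":[0,0,0,0,0,0,0,0],"xyz":[[0,0,0],[0,0,0],[0,0,0],[0,0,0],[0,0,0],[0,0,0],[0,0,0],[0,0,0]],"rotation":[[0,0,0],[0,0,0],[0,0,0],[0,0,0],[0,0,0],[0,0,0],[0,0,0],[0,0,0]]}' 40
python3 - <<'E'
from h import *
c=cap("wrist","w3");save(c,"w3",None,1.5)
go(.49,.085,.22,-36)
E
```

```text
clock: 3.32
tcp_pos: [0.4136, -0.2878, 0.0967]
ee_rot: [-1.515, 0.49, -0.493]
ft_force: [0.1, 0.1, -0.9]
opening: 0.749
clock: 3.98
tcp_pos: [0.4136, -0.2875, 0.0968]
ee_rot: [-1.515, 0.489, -0.493]
ft_force: [-0.5, 0.7, 7.6]
opening: 0.388
t 4.03 tcp [ 0.4136 -0.2875  0.0968] yaw -35.9 open 0.393 F [-0.7 -0.   7.6] | shift/15cm [-1.042 -0.824  2.31 ] wy 0.001 tilt -1.000
```

View pics/w3.png

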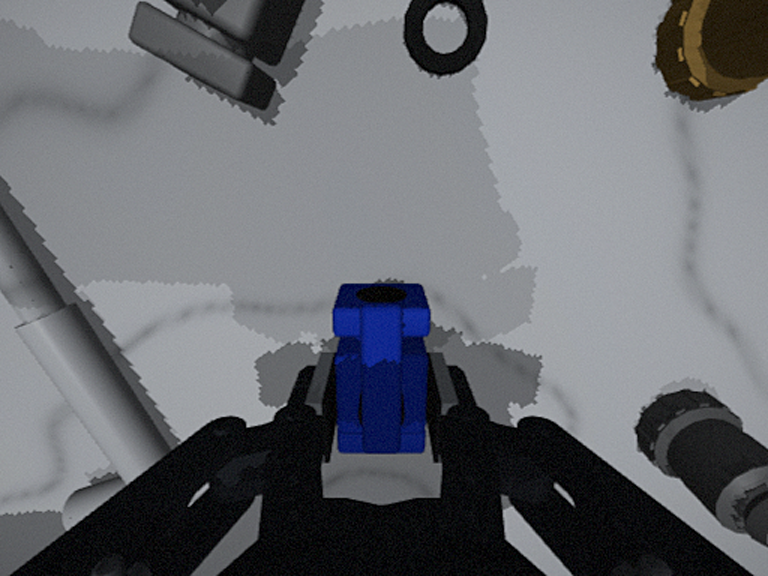

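```bash
python3 -m jog '{"fingers":[0,0,0,0,0,0,0,0],"xyz":[[0,-0.1,0],[0,-0.25,0],[0,-0.45,0],[0,-0.7,0],[0,-0.9,0],[0,-1,0],[0,-1,0],[0,-1,0]],"rotation":[[0,0,0],[0,0,0],[0,0,0],[0,0,0],[0,0,0],[0,0,0],[0,0,0],[0,0,0]]}' 40
python3 -m jog '{"fingers":[0,0,0,0,0,0,0,0],"xyz":[[-0.1,0,0.2],[-0.2,0,0.4],[-0.3,0,0.6],[-0.4,0,0.8],[-0.46,0,1],[-0.46,0,1],[-0.46,0,1],[-0.46,0,1]],"rotation":[[0,0,0],[0,0,0],[0,0,0],[0,0,0],[0,0,0],[0,0,0],[0,0,0],[0,0,0]]}' 40
python3 - <<'E'
from h import *
c=cap("wrist","w4");save(c,"w4",None,1.5)
go(.49,.085,.25,-16)
E
```

```text
clock: 4.7
tcp_pos: [0.4131, -0.2872, 0.2464]
ee_rot: [-1.515, 0.489, -0.493]
ft_force: [-0.2, 0.3, -1.7]
opening: 0.384
clock: 5.37
tcp_pos: [0.4442, -0.1253, 0.2444]
ee_rot: [-1.515, 0.492, -0.489]
ft_force: [-0.8, -0.1, -0.0]
opening: 0.388
t 5.42 tcp [ 0.4442 -0.1259  0.2445] yaw -36.0 open 0.384 F [ 0.6 -0.4 -1.5] | shift/15cm [-0.579 -0.037  1.317] wy -0.222 tilt -1.000
```

View pics/w4.png

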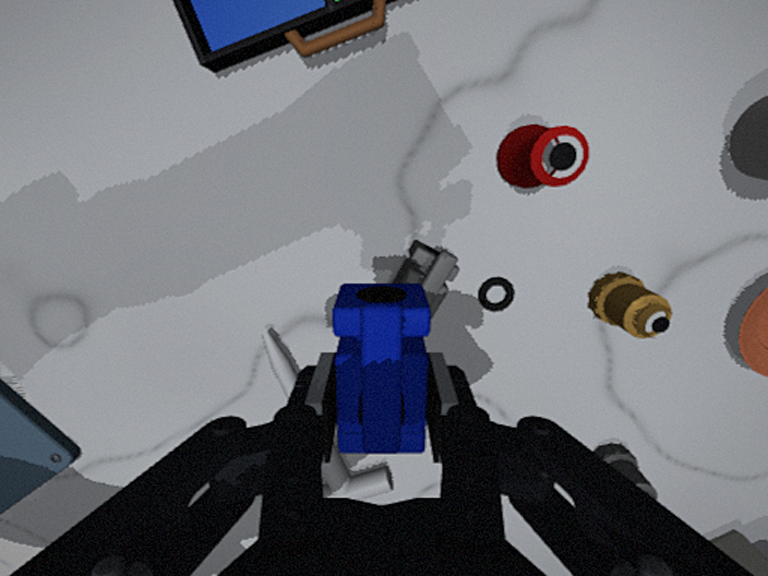

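```bash
python3 -m jog '{"fingers":[0,0,0,0,0,0,0,0],"xyz":[[-0.1,0,0.2],[-0.2,0,0.4],[-0.3,0,0.55],[-0.35,0,0.7],[-0.4,0,0.8],[-0.4,0,0.8],[-0.4,0,0.8],[-0.4,0,0.8]],"rotation":[[0,-0.05,0],[0,-0.1,0],[0,-0.15,0],[0,-0.21,0],[0,-0.21,0],[0,-0.21,0],[0,-0.21,0],[0,-0.21,0]]}' 40
python3 - <<'E'
from h import *
c=cap("wrist","w5");save(c,"w5",None,1.5)
go(.49,.085,.25,-17)
E
```

```text
clock: 6.08
tcp_pos: [0.4664, 0.0056, 0.245]
ee_rot: [-1.559, 0.236, -0.234]
ft_force: [0.1, -0.4, -0.5]
opening: 0.388
t 6.13 tcp [0.4664 0.0055 0.245 ] yaw -17.2 open 0.384 F [-0.5 -0.5 -0.3] | shift/15cm [-0.006 -0.034  0.553] wy -0.002 tilt -1.000
```

View pics/w5.png

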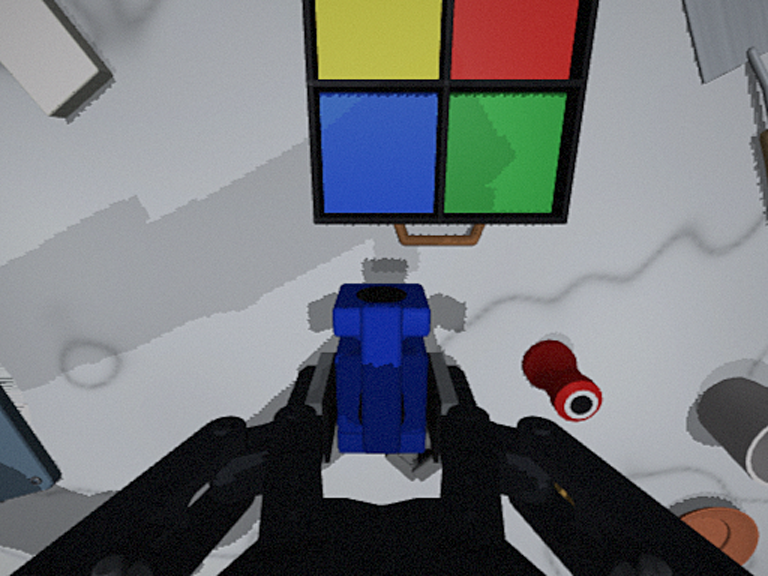

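```bash
python3 - <<'E'
from h import *
c=load("w5");f=lambda x,y:((x+.5)/1.5-.5,(y+.5)/1.5-.5)
for p in [(316,222),(567,222),(442,84),(308,84),(583,84)]: print(p,onz(c,f(*p),.024).round(4))
for col in("blue","green"):
    m=mask(c,col,100,60);m[175:]=0
    k=max(cv2.findContours(m,0,1)[0],key=cv2.contourArea);r=cv2.minAreaRect(k);print(col,r,[tuple(onz(c,q,.007)[:2].round(4)) for q in cv2.boxPoints(r)],onz(c,r[0],.007).round(4))
E
```

```text
(316, 222) [0.4326 0.055  0.024 ]
(567, 222) [0.6049 0.0018 0.024 ]
(442, 84) [0.5414 0.1148 0.024 ]
(308, 84) [0.4583 0.1405 0.024 ]
(583, 84) [0.6288 0.0878 0.024 ]
blue ((252.0, 101.5), (79.0, 78.0), 90.0) [(np.float64(0.4622), np.float64(0.136)), (np.float64(0.5395), np.float64(0.1122)), (np.float64(0.5189), np.float64(0.0337)), (np.float64(0.4346), np.float64(0.0598))] [0.4893 0.0871 0.007 ]
green ((336.5, 101.5), (79.0, 81.0), 90.0) [(np.float64(0.5444), np.float64(0.1106)), (np.float64(0.6246), np.float64(0.0859)), (np.float64(0.6119), np.float64(0.0051)), (np.float64(0.5244), np.float64(0.0321))] [0.5767 0.0602 0.007 ]
```

```bash
python3 -m jog '{"fingers":[0,0,0,0,0,0,0,0],"xyz":[[0,0,0.15],[0,0,0.3],[0,0.1,0.45],[0,0.2,0.55],[-0.01,0.3,0.55],[-0.01,0.3,0.55],[-0.01,0.3,0.55],[-0.01,0.3,0.55]],"rotation":[[0,0,0],[0,0,0],[0,0,0],[0,0,0],[0,0,0],[0,0,0],[0,0,0],[0,0,0]]}' 40
python3 - <<'E'
from h import *
c=cap("wrist","w6");save(c,"w6",None,1.5)
go(.488,.085,.105,-17.2)
E
```

```text
clock: 6.8
tcp_pos: [0.4898, 0.0854, 0.2009]
ee_rot: [-1.559, 0.234, -0.235]
ft_force: [-0.0, 0.7, -0.6]
opening: 0.387
t 6.85 tcp [0.49   0.0856 0.2012] yaw -17.1 open 0.390 F [-0.2  0.2 -1.2] | shift/15cm [-0.012  0.641 -0.008] wy 0.001 tilt -1.000
```

View pics/w6.png

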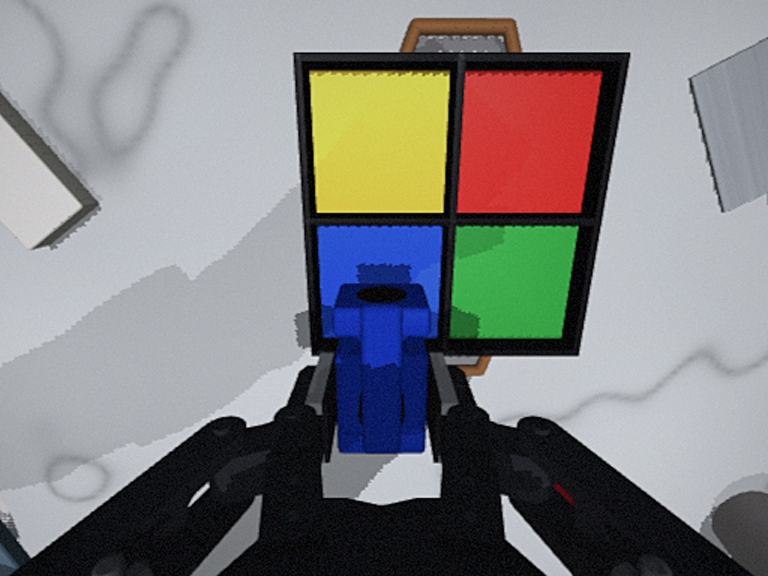

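```bash
python3 - <<'E'
from h import *
c=load("w6");a=load("w5");f=lambda x,y:((x+.5)/1.5-.5,(y+.5)/1.5-.5)
C=[onz(c,f(*p),.024) for p in [(294,53),(630,53),(579,355),(313,355)]]
print(np.array(C).round(4),np.mean(C,0).round(4))
# triangulated heights: cross of wall tops, wall ends
for n,p,q in [("cross",(442,84),(449,219)),("leftend",(308,84),(304,219)),("rightend",(583,84),(599,219)),
 ("blue far-left mat corner",(321,95),(318,227)),("green far-right mat corner",(567,95),(578,227))]:
    x,e=tri([ray(a,f(*p)),ray(c,f(*q))]);print(n,x.round(4),np.round(e,4))
E
```

```text
[[0.4848 0.228  0.024 ]
 [0.6579 0.1746 0.024 ]
 [0.6051 0.0016 0.024 ]
 [0.4321 0.0549 0.024 ]] [0.545  0.1148 0.024 ]
cross [0.5433 0.1156 0.0161] [0.0006 0.0006]
leftend [0.4571 0.1422 0.016 ] [0.0003 0.0003]
rightend [0.633  0.088  0.0165] [0.0006 0.0006]
blue far-left mat corner [0.4627 0.1343 0.0105] [0.0003 0.0003]
green far-right mat corner [0.6238 0.0845 0.0094] [0.0004 0.0004]
```

```bash
python3 -m jog '{"fingers":[0,0,0,0,0,0,0,0],"xyz":[[-0.01,0.12,0],[-0.01,0.26,0],[-0.01,0.4,0],[-0.01,0.5,0],[-0.01,0.57,0],[-0.01,0.62,0],[-0.01,0.635,0],[-0.01,0.635,0]],"rotation":[[0,0,0],[0,0,0],[0,0,0],[0,0,0],[0,0,0],[0,0,0],[0,0,0],[0,0,0]]}' 40
```

```text
clock: 7.52
tcp_pos: [0.4882, 0.0871, 0.1053]
ee_rot: [-1.558, 0.233, -0.233]
ft_force: [-0.2, 0.2, -1.2]
opening: 0.388
```

```bash
python3 -m jog '{"fingers":[0,0,0,0.65,0.65,0.65,0.65,0.65],"xyz":[[0,0.005,0],[0,0.01,0],[0,0.01,0],[0,0.01,0],[0,0.01,0],[0,0.01,0],[0,0.01,0],[0,0.01,0]],"rotation":[[0,0,0],[0,0,0],[0,0,0],[0,0,0],[0,0,0],[0,0,0],[0,0,0],[0,0,0]]}' 40
python3 -c "
from h import *
go(.583,-.258,.25,-74)"
```

```text
clock: 8.18
tcp_pos: [0.4881, 0.0873, 0.1037]
ee_rot: [-1.558, 0.233, -0.233]
ft_force: [-0.2, 0.1, -1.2]
opening: 0.647
t 8.18 tcp [0.4881 0.0873 0.1037] yaw -17.0 open 0.647 F [-0.2  0.1 -1.2] | shift/15cm [ 1.278 -0.975 -2.016] wy 0.633 tilt -1.000
```

```bash
python3 -m jog '{"fingers":[0.65,0.65,0.65,0.65,0.8,1,1,1],"xyz":[[0,-0.1,0],[0,-0.25,0],[0,-0.45,0],[0,-0.65,0],[0,-0.8,0],[0,-0.8,0],[0,-0.8,0],[0,-0.8,0]],"rotation":[[0,0,0],[0,0,0],[0,0,0],[0,0,0],[0,0,0],[0,0,0],[0,0,0],[0,0,0]]}'
python3 - <<'E'
from h import *
c=cap("wrist","w7");save(c,"w7",None,1.5)
go(.583,-.258,.223,-74)
E
```

```text
clock: 8.85
tcp_pos: [0.4876, 0.087, 0.2231]
ee_rot: [-1.559, 0.234, -0.232]
ft_force: [-0.5, -0.6, -0.2]
opening: 1.002
t 8.90 tcp [0.4873 0.087  0.2226] yaw -17.0 open 1.000 F [-0.1 -0.6 -0.2] | shift/15cm [ 1.283 -0.003 -2.013] wy 0.633 tilt -1.000
```

View pics/w7.png

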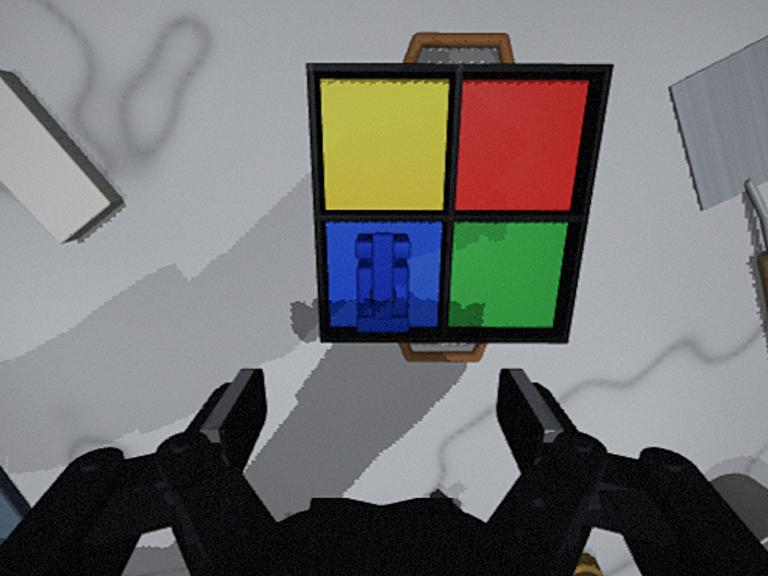

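```bash
python3 -m jog '{"fingers":[1,1,1,1,1,1,1,1],"xyz":[[0.13,0,-0.2],[0.26,0,-0.4],[0.39,0,-0.6],[0.52,0,-0.8],[0.64,0,-1],[0.64,0,-1],[0.64,0,-1],[0.64,0,-1]],"rotation":[[0,0,0],[0,0,0],[0,0,0],[0,0,0],[0,0,0],[0,0,0],[0,0,0],[0,0,0]]}'
python3 -m jog '{"fingers":[1,1,1,1,1,1,1,1],"xyz":[[0.13,0,-0.2],[0.26,0,-0.4],[0.39,0,-0.6],[0.52,0,-0.8],[0.64,0,-1],[0.64,0,-1],[0.64,0,-1],[0.64,0,-1]],"rotation":[[0,0,0],[0,0,0],[0,0,0],[0,0,0],[0,0,0],[0,0,0],[0,0,0],[0,0,0]]}'
python3 - <<'E'
from h import *
c=cap("wrist","w8");save(c,"w8",None,1.5)
go(.583,-.258,.25)
E
```

```text
clock: 9.57
tcp_pos: [0.5352, -0.0836, 0.2225]
ee_rot: [-1.558, 0.235, -0.231]
ft_force: [0.3, 0.2, 0.4]
opening: 1.005
clock: 10.23
tcp_pos: [0.584, -0.2532, 0.223]
ee_rot: [-1.557, 0.232, -0.23]
ft_force: [0.1, 0.7, 0.0]
opening: 1.004
t 10.28 tcp [ 0.5841 -0.2527  0.2232] yaw -16.8 open 1.004 F [-0.9  1.   0.7] | shift/15cm [ 0.003 -0.179 -0.035] wy 0.000 tilt -1.000
```

View pics/w8.png

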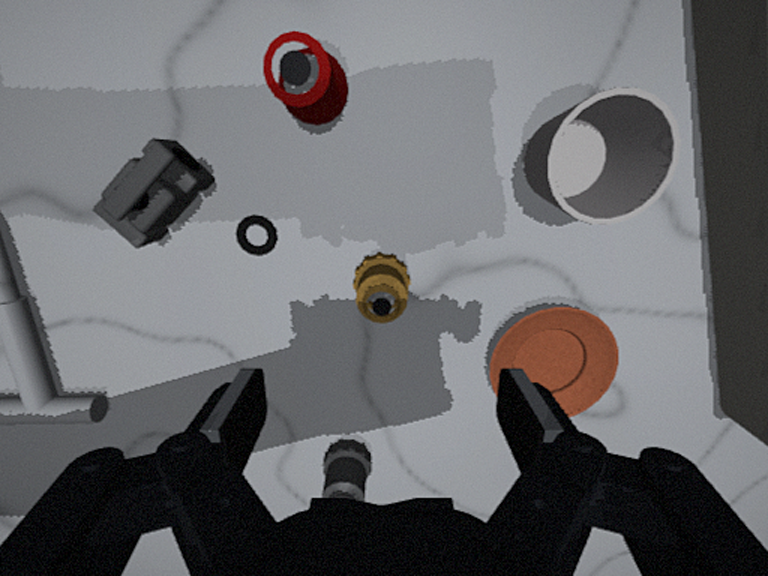

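```bash
python3 - <<'E'
from h import *
a=cap("scene","s1");b=cap("side","d1");c=load("w8")
f=lambda p,ox,oy,s:((p[0]+.5)/s-.5+ox,(p[1]+.5)/s-.5+oy)
print(onz(c,f((381,307),0,0,1.5),.06),onz(c,f((382,262),0,0,1.5),.007))
x,e=tri([ray(a,f((308,300),70,130,4)),ray(b,f((314,222),220,200,3)),ray(c,f((381,307),0,0,1.5))]);print(x,e)
go(*x[:2],.098)
E
```

```text
[ 0.58217308 -0.2586972   0.06      ] [ 0.58718016 -0.24423526  0.007     ]
[ 0.58236757 -0.25862219  0.058557  ] [np.float64(0.0006588560560476435), np.float64(0.00021950428375224843), np.float64(0.0006447827039080284)]
t 10.38 tcp [ 0.5841 -0.2532  0.2236] yaw -16.8 open 0.998 F [ 0.1 -0.9  0.6] | shift/15cm [-0.     0.837 -0.039] wy 0.000 tilt -1.000
```

```bash
python3 -m jog '{"fingers":[1,1,1,1,1,1,0.3,0],"xyz":[[0,0.15,-0.04],[0,0.35,-0.04],[0,0.55,-0.04],[0,0.7,-0.04],[0,0.83,-0.04],[0,0.83,-0.04],[0,0.83,-0.04],[0,0.83,-0.04]],"rotation":[[0,0,0],[0,0,0],[0,0,0],[0,0,0],[0,0,0],[0,0,0],[0,0,0],[0,0,0]]}' 40
python3 -m jog '{"fingers":[0,0,0,0,0,0,0,0],"xyz":[[0,0,0],[0,0,0],[0,0,0],[0,0,0],[0,0,0],[0,0,0],[0,0,0],[0,0,0]],"rotation":[[0,0,0],[0,0,0],[0,0,0],[0,0,0],[0,0,0],[0,0,0],[0,0,0],[0,0,0]]}' 40
python3 -m jog '{"fingers":[0,0,0,0,0,0,0,0],"xyz":[[0,-0.1,0],[0,-0.25,0],[0,-0.45,0],[0,-0.7,0],[0,-0.9,0],[0,-1,0],[0,-1,0],[0,-1,0]],"rotation":[[0,0,0],[0,0,0],[0,0,0],[0,0,0],[0,0,0],[0,0,0],[0,0,0],[0,0,0]]}' 40
python3 - <<'E'
from h import *
c=cap("wrist","w9");save(c,"w9",None,1.5)
go(.5153,.1706,.246)
E
```

```text
clock: 11.05
tcp_pos: [0.5831, -0.261, 0.1006]
ee_rot: [-1.558, 0.231, -0.234]
ft_force: [-0.8, 0.7, 0.5]
opening: 0.748
clock: 11.72
tcp_pos: [0.5829, -0.2617, 0.1008]
ee_rot: [-1.559, 0.232, -0.234]
ft_force: [-2.2, 0.3, 5.6]
opening: 0.377
clock: 12.38
tcp_pos: [0.5823, -0.2617, 0.2505]
ee_rot: [-1.559, 0.231, -0.234]
ft_force: [0.0, 0.1, -2.4]
opening: 0.377
t 12.43 tcp [ 0.5815 -0.2615  0.2488] yaw -17.0 open 0.373 F [-0.1  0.3 -2.4] | shift/15cm [-1.264  0.019  2.625] wy 0.000 tilt -1.000
```

View pics/w9.png

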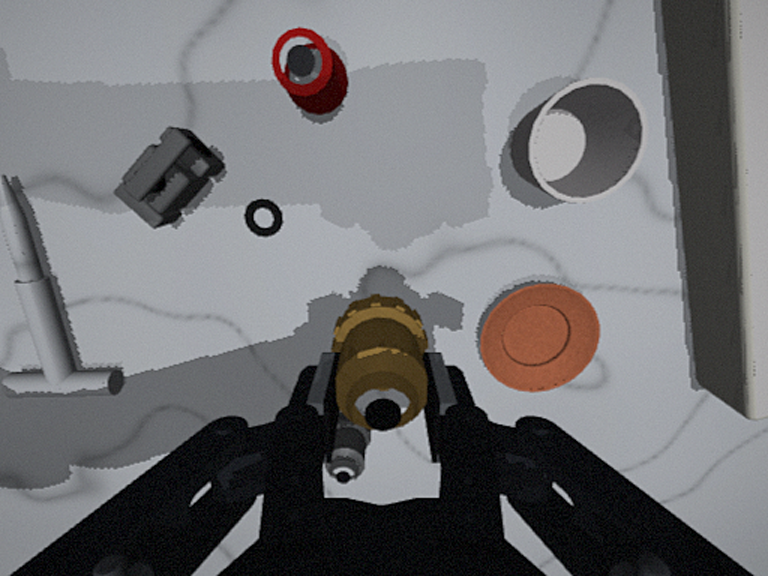

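```bash
for i in 1 2 3; do python3 -m jog '{"fingers":[0,0,0,0,0,0,0,0],"xyz":[[-0.08,0,0.16],[-0.17,0,0.36],[-0.27,0,0.56],[-0.36,0,0.75],[-0.42,0,0.87],[-0.42,0,0.87],[-0.42,0,0.87],[-0.42,0,0.87]],"rotation":[[0,0,0],[0,0,0],[0,0,0],[0,0,0],[0,0,0],[0,0,0],[0,0,0],[0,0,0]]}' 40; done
python3 - <<'E'
from h import *
go(.5150,.1690,.110)
E
```

```text
clock: 13.1
tcp_pos: [0.5594, -0.1192, 0.2479]
ee_rot: [-1.559, 0.235, -0.232]
ft_force: [-0.0, -0.1, -2.6]
opening: 0.376
clock: 13.77
tcp_pos: [0.5382, 0.0229, 0.2486]
ee_rot: [-1.559, 0.235, -0.234]
ft_force: [0.5, -0.4, -2.0]
opening: 0.376
clock: 14.43
tcp_pos: [0.5166, 0.1658, 0.2487]
ee_rot: [-1.56, 0.235, -0.235]
ft_force: [-0.3, -1.2, -2.1]
opening: 0.375
t 14.43 tcp [0.5166 0.1658 0.2487] yaw -17.2 open 0.375 F [-0.3 -1.2 -2.1] | shift/15cm [-0.017  0.925  0.019] wy 0.000 tilt -1.000
```

```bash
python3 -m jog '{"fingers":[0,0,0,0,0,0,0,0],"xyz":[[-0.02,0.15,0.02],[-0.02,0.35,0.02],[-0.02,0.55,0.02],[-0.02,0.72,0.02],[-0.02,0.84,0.02],[-0.02,0.9,0.02],[-0.02,0.92,0.02],[-0.02,0.92,0.02]],"rotation":[[0,0,0],[0,0,0],[0,0,0],[0,0,0],[0,0,0],[0,0,0],[0,0,0],[0,0,0]]}' 40
python3 - <<'E'
from h import *
c=capture("side");save(c,"d2",(170,80,300,220),4)
go(.5150,.1690,.108)
E
```

```text
clock: 15.1
tcp_pos: [0.5143, 0.1707, 0.1109]
ee_rot: [-1.559, 0.234, -0.234]
ft_force: [0.6, -0.5, -0.3]
opening: 0.375
t 15.15 tcp [0.5147 0.1713 0.1117] yaw -17.1 open 0.376 F [-0.3  0.5 -1.1] | shift/15cm [ 0.007  0.025 -0.014] wy 0.000 tilt -1.000
```

View pics/d2.png

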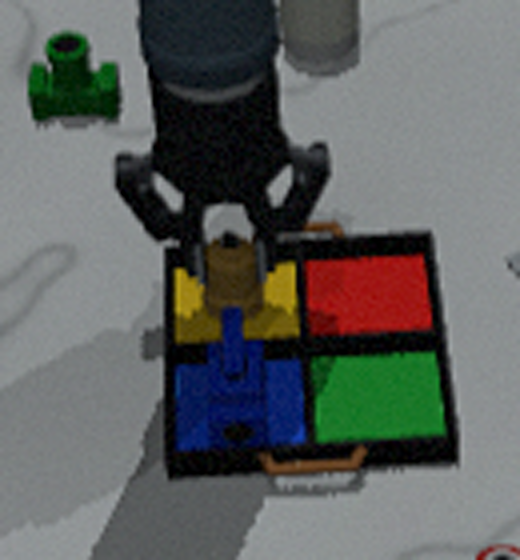

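```bash
python3 -m jog '{"fingers":[0,0,0,0,0.65,0.65,0.65,0.65],"xyz":[[0,0.01,0],[0,0.02,0],[0,0.025,0],[0,0.025,0],[0,0.025,0],[0,0.025,0],[0,0.025,0],[0,0.025,0]],"rotation":[[0,0,0],[0,0,0],[0,0,0],[0,0,0],[0,0,0],[0,0,0],[0,0,0],[0,0,0]]}' 40
python3 -m jog '{"fingers":[0.65,0.65,0.65,0.65,0.8,1,1,1],"xyz":[[0,-0.1,0],[0,-0.25,0],[0,-0.45,0],[0,-0.65,0],[0,-0.8,0],[0,-0.8,0],[0,-0.8,0],[0,-0.8,0]],"rotation":[[0,0,0],[0,0,0],[0,0,0],[0,0,0],[0,0,0],[0,0,0],[0,0,0],[0,0,0]]}'
python3 - <<'E'
from h import *
c=cap("wrist","w10");save(c,"w10",None,1.5)
go(.4736,.414,.23)
E
```

```text
clock: 15.82
tcp_pos: [0.5139, 0.1719, 0.1075]
ee_rot: [-1.558, 0.233, -0.233]
ft_force: [-0.2, -0.5, 1.1]
opening: 0.654
clock: 16.48
tcp_pos: [0.5135, 0.1716, 0.2268]
ee_rot: [-1.559, 0.233, -0.232]
ft_force: [-0.4, -0.9, 0.2]
opening: 1.002
t 16.53 tcp [0.5132 0.1715 0.2263] yaw -17.0 open 0.999 F [-0.3  0.8 -0.7] | shift/15cm [-0.725 -0.025  1.469] wy 0.000 tilt -1.000
```

View pics/w10.png

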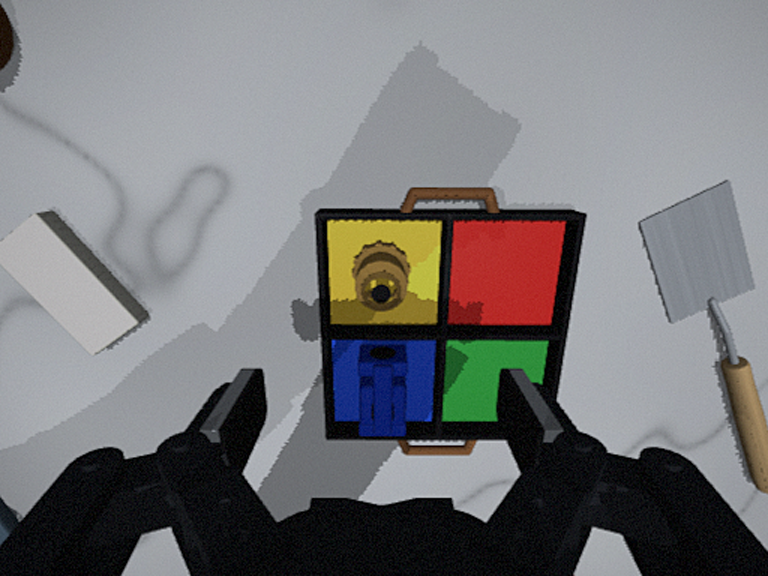

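```bash
python3 -m jog '{"fingers":[1,1,1,1,1,1,1,1],"xyz":[[-0.08,0,0.16],[-0.17,0,0.36],[-0.27,0,0.56],[-0.36,0,0.75],[-0.45,0,0.9],[-0.5,0,1],[-0.5,0,1],[-0.5,0,1]],"rotation":[[0,0,0],[0,0,0],[0,0,0],[0,0,0],[0,0,0],[0,0,0],[0,0,0],[0,0,0]]}'
python3 - <<'E'
from h import *
c=cap("wrist","w11");save(c,"w11",None,1.5)
go(.4736,.414,.23)
E
```

```text
clock: 17.2
tcp_pos: [0.4849, 0.3377, 0.2259]
ee_rot: [-1.56, 0.233, -0.23]
ft_force: [0.2, -0.4, -0.5]
opening: 1.004
t 17.25 tcp [0.4857 0.3363 0.2261] yaw -17.0 open 1.001 F [-0.4  0.1 -1.6] | shift/15cm [-0.229 -0.027  0.472] wy 0.000 tilt -1.000
```

View pics/w11.png

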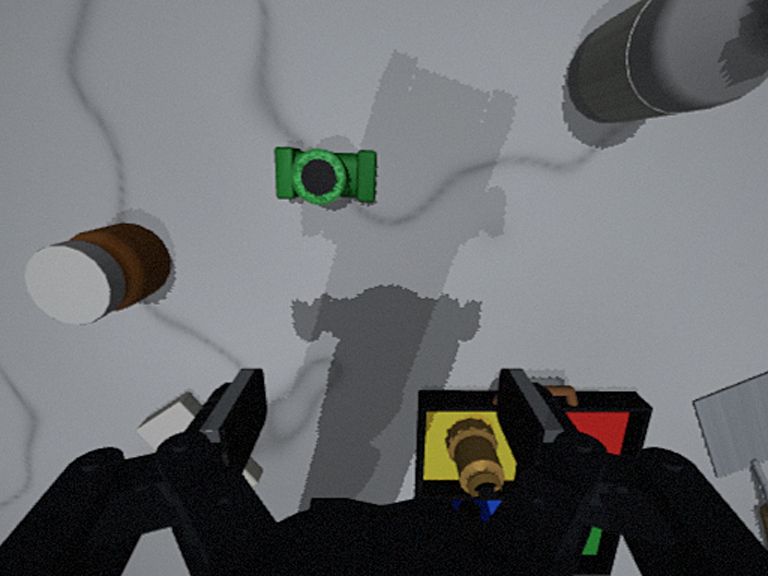

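```bash
python3 - <<'E'
from h import *
c=load("w11");f=lambda x,y:((x+.5)/1.5-.5,(y+.5)/1.5-.5)
p=[onz(c,f(*q),.03) for q in [(276,147),(279,201),(376,151),(375,203)]]
print(np.array(p).round(4));m=np.mean(p,0);d=(p[2]+p[3]-p[0]-p[1]);print("centre",m,"yaw",np.degrees(np.arctan2(d[1],d[0])),np.linalg.norm(d)/2)
print("top",onz(c,f(320,177),.058))
print(sense()['q'].round(2))
go(.4736,.414,.226,70)
E
```

```text
[[0.4476 0.4403 0.03  ]
 [0.4373 0.409  0.03  ]
 [0.5064 0.42   0.03  ]
 [0.4964 0.3898 0.03  ]]
centre [0.4719254  0.41479264 0.03      ] yaw -18.517819307488946 0.06211275602410362
top [0.47208028 0.41541004 0.058     ]
[-0.32  0.58 -0.49  1.74  0.33  0.91 -1.25]
t 17.25 tcp [0.4857 0.3363 0.2261] yaw -17.0 open 1.001 F [-0.4  0.1 -1.6] | shift/15cm [-0.228 -0.     0.472] wy -0.967 tilt -1.000
```

```bash
python3 -m jog '{"fingers":[1,1,1,1,1,1,1,1],"xyz":[[-0.06,0,0.12],[-0.12,0,0.24],[-0.18,0,0.36],[-0.24,0,0.476],[-0.24,0,0.476],[-0.24,0,0.476],[-0.24,0,0.476],[-0.24,0,0.476]],"rotation":[[0,-0.07,0],[0,-0.14,0],[0,-0.21,0],[0,-0.28,0],[0,-0.35,0],[0,-0.42,0],[0,-0.49,0],[0,-0.49,0]]}'
python3 -m jog '{"fingers":[1,1,1,1,1,1,1,1],"xyz":[[0,0,0],[0,0,0],[0,0,0],[0,0,0],[0,0,0],[0,0,0],[0,0,0],[0,0,0]],"rotation":[[0,-0.07,0],[0,-0.14,0],[0,-0.21,0],[0,-0.28,0],[0,-0.35,0],[0,-0.42,0],[0,-0.49,0],[0,-0.49,0]]}'
python3 - <<'E'
from h import *
c=cap("wrist","w12");save(c,"w12",None,1.5)
go(.472,.415,.098,71.5);print(sense()['q'].round(2))
E
```

```text
clock: 17.92
tcp_pos: [0.4735, 0.4139, 0.2263]
ee_rot: [-1.54, -0.371, 0.373]
ft_force: [-0.6, -1.1, -0.6]
opening: 1.0
clock: 18.58
tcp_pos: [0.4732, 0.4144, 0.2266]
ee_rot: [-1.348, -0.962, 0.964]
ft_force: [0.1, -0.0, -0.4]
opening: 1.003
t 18.63 tcp [0.473  0.4147 0.2267] yaw 70.8 open 1.002 F [-0.3 -0.2  0.1] | shift/15cm [0.001 0.858 0.007] wy -0.007 tilt -1.000
[-0.24  0.74 -0.83  1.62  0.61  1.05 -0.01]
```

View pics/w12.png

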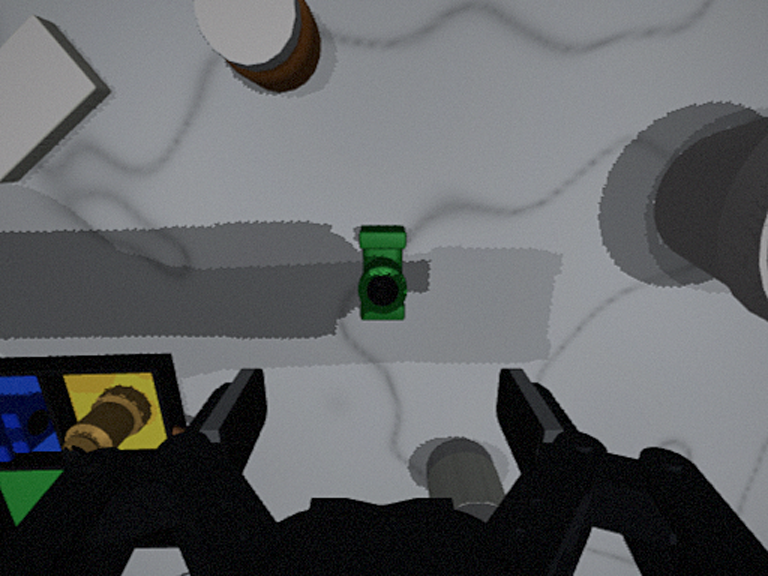

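```bash
python3 - <<'E'
from h import *
a=load("s1");b=load("d1");c=load("w12");f=lambda x,y:((x+.5)/1.5-.5,(y+.5)/1.5-.5)
print("cap",tri([ray(a,(456,180)),ray(b,(248.5,48))]))
print("scene base",onz(a,(443,222),0.0),"side base",onz(b,(250,90),0))
print("tee top",onz(c,f(382,290),.058), tri([ray(load('w11'),f(320,177)),ray(c,f(382,290))]), onz(c,f(382,227),.03))
E
```

```text
cap (array([0.66862616, 0.41741307, 0.14745194]), [np.float64(0.0022200573772176236), np.float64(0.00222005737721764)])
scene base [6.60170439e-01 4.35354862e-01 1.11022302e-16] side base [6.68821072e-01 4.20168833e-01 1.11022302e-16]
tee top [0.47079038 0.41579886 0.058     ] (array([0.47165378, 0.41545875, 0.0551757 ]), [np.float64(4.6960628546397924e-05), np.float64(4.696062854638021e-05)]) [0.43797044 0.42702463 0.03      ]
```

```bash
python3 -m jog '{"fingers":[1,1,1,1,1,1,0.3,0],"xyz":[[0,0.15,0.01],[0,0.35,0.01],[0,0.55,0.01],[0,0.75,0.01],[0,0.86,0.01],[0,0.86,0.01],[0,0.86,0.01],[0,0.86,0.01]],"rotation":[[0,-0.01,0],[0,-0.01,0],[0,-0.01,0],[0,-0.01,0],[0,-0.01,0],[0,-0.01,0],[0,-0.01,0],[0,-0.01,0]]}' 40
python3 -m jog '{"fingers":[0,0,0,0,0,0,0,0],"xyz":[[0,0,0],[0,0,0],[0,0,0],[0,0,0],[0,0,0],[0,0,0],[0,0,0],[0,0,0]],"rotation":[[0,0,0],[0,0,0],[0,0,0],[0,0,0],[0,0,0],[0,0,0],[0,0,0],[0,0,0]]}' 40
python3 -m jog '{"fingers":[0,0,0,0,0,0,0,0],"xyz":[[0,-0.1,0],[0,-0.25,0],[0,-0.45,0],[0,-0.7,0],[0,-0.9,0],[0,-1,0],[0,-1,0],[0,-1,0]],"rotation":[[0,0,0],[0,0,0],[0,0,0],[0,0,0],[0,0,0],[0,0,0],[0,0,0],[0,0,0]]}' 40
python3 - <<'E'
from h import *
c=cap("wrist","w13");save(c,"w13",None,1.5)
go(.574,.059,.246,73)
E
```

```text
clock: 19.3
tcp_pos: [0.4717, 0.4174, 0.1001]
ee_rot: [-1.341, -0.977, 0.973]
ft_force: [-0.2, 0.3, 0.5]
opening: 0.749
clock: 19.97
tcp_pos: [0.4716, 0.4171, 0.0999]
ee_rot: [-1.341, -0.977, 0.974]
ft_force: [-0.5, -0.9, 6.3]
opening: 0.342
clock: 20.63
tcp_pos: [0.4711, 0.4164, 0.249]
ee_rot: [-1.342, -0.977, 0.975]
ft_force: [-0.7, -0.1, -1.3]
opening: 0.338
t 20.68 tcp [0.4708 0.4158 0.2476] yaw 72.1 open 0.341 F [ 0.2 -1.2 -0.6] | shift/15cm [-2.052  0.013 -1.386] wy -0.010 tilt -1.000
```

View pics/w13.png

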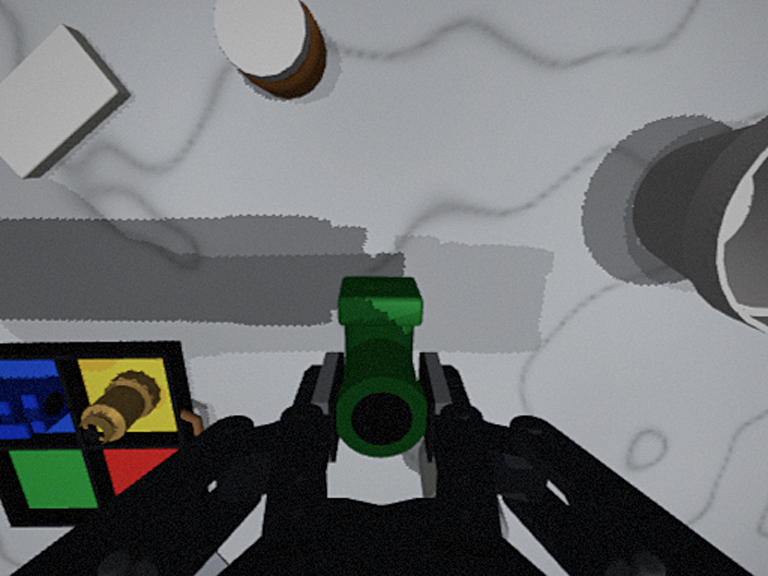

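```bash
for i in 1 2 3; do python3 -m jog '{"fingers":[0,0,0,0,0,0,0,0],"xyz":[[-0.13,0,-0.08],[-0.27,0,-0.18],[-0.41,0,-0.28],[-0.55,0,-0.37],[-0.65,0,-0.44],[-0.685,0,-0.46],[-0.685,0,-0.46],[-0.685,0,-0.46]],"rotation":[[0,0,0],[0,0,0],[0,0,0],[0,0,0],[0,0,0],[0,0,0],[0,0,0],[0,0,0]]}' 40; done
python3 - <<'E'
from h import *
c=cap("wrist","w14");save(c,"w14",None,1.5)
go(.574,.060,.110,73)
E
```

```text
clock: 21.35
tcp_pos: [0.5043, 0.2982, 0.2476]
ee_rot: [-1.339, -0.975, 0.977]
ft_force: [-0.0, 0.8, -1.2]
opening: 0.343
clock: 22.02
tcp_pos: [0.5385, 0.1807, 0.2485]
ee_rot: [-1.339, -0.978, 0.977]
ft_force: [0.5, 0.6, -0.7]
opening: 0.343
clock: 22.68
tcp_pos: [0.5727, 0.0622, 0.2486]
ee_rot: [-1.339, -0.979, 0.977]
ft_force: [0.7, -0.2, -1.3]
opening: 0.344
t 22.73 tcp [0.5726 0.0625 0.2487] yaw 72.3 open 0.342 F [-0.9  0.2 -1.8] | shift/15cm [-0.015  0.924 -0.014] wy -0.008 tilt -1.000
```

View pics/w14.png

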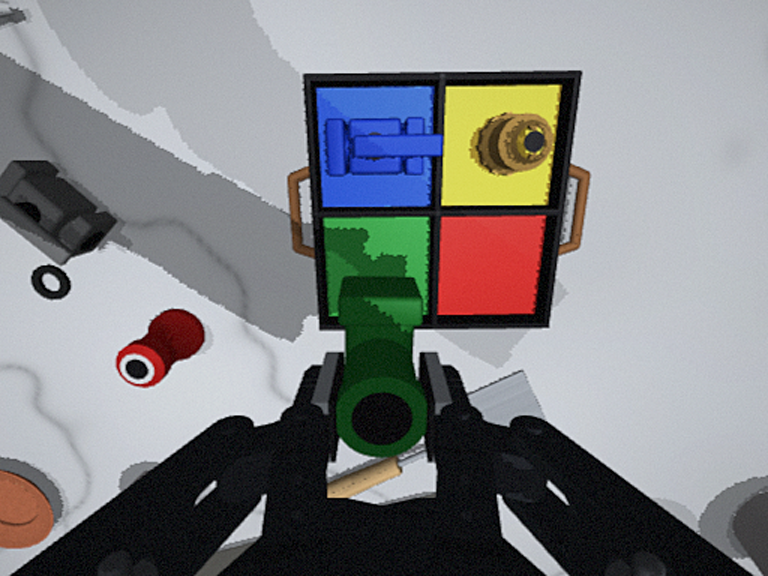

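```bash
python3 - <<'E'
from h import *
c=load("w14");f=lambda x,y:((x+.5)/1.5-.5,(y+.5)/1.5-.5)
C=[onz(c,f(*p),.024) for p in [(304,74),(581,71),(549,328),(321,329)]];print(np.array(C).round(4),np.mean(C,0).round(4))
E
python3 -m jog '{"fingers":[0,0,0,0,0,0,0,0],"xyz":[[-0.015,0.15,-0.01],[-0.015,0.35,-0.01],[-0.015,0.5,-0.01],[-0.015,0.6,-0.01],[-0.015,0.6,-0.01],[-0.015,0.6,-0.01],[-0.015,0.6,-0.01],[-0.015,0.6,-0.01]],"rotation":[[0,-0.01,0],[0,-0.01,0],[0,-0.01,0],[0,-0.01,0],[0,-0.01,0],[0,-0.01,0],[0,-0.01,0],[0,-0.01,0]]}' 40
python3 - <<'E'
from h import *
go(.574,.060,.1075,73)
E
```

```text
[[0.4311 0.0554 0.024 ]
 [0.4844 0.2281 0.024 ]
 [0.6587 0.1753 0.024 ]
 [0.6041 0.0027 0.024 ]] [0.5446 0.1154 0.024 ]
clock: 23.4
tcp_pos: [0.5749, 0.0577, 0.16]
ee_rot: [-1.336, -0.99, 0.986]
ft_force: [0.6, 0.5, -1.8]
opening: 0.344
t 23.40 tcp [0.5749 0.0577 0.16  ] yaw 73.0 open 0.344 F [ 0.6  0.5 -1.8] | shift/15cm [0.012 0.35  0.011] wy 0.000 tilt -1.000
```

```bash
python3 -m jog '{"fingers":[0,0,0,0,0,0,0,0],"xyz":[[0.01,0.1,0],[0.01,0.2,0],[0.01,0.27,0],[0.01,0.32,0],[0.01,0.335,0],[0.01,0.345,0],[0.01,0.35,0],[0.01,0.35,0]],"rotation":[[0,0,0],[0,0,0],[0,0,0],[0,0,0],[0,0,0],[0,0,0],[0,0,0],[0,0,0]]}' 40
python3 -c "
from h import *
go(.574,.060,.107,73)"
```

```text
clock: 24.07
tcp_pos: [0.5736, 0.0583, 0.1068]
ee_rot: [-1.336, -0.986, 0.991]
ft_force: [-8.2, -3.0, 17.9]
opening: 0.341
t 24.07 tcp [0.5736 0.0583 0.1068] yaw 73.0 open 0.341 F [-8.2 -3.  17.9] | shift/15cm [ 0.012 -0.001  0.001] wy 0.000 tilt -1.000
```

```bash
python3 - <<'E'
from h import *
c=cap("wrist","w15");save(c,"w15",None,1.5)
a=capture("scene");save(a,"s15",(240,140,360,240),5)
b=capture("side");save(b,"d15",(190,100,310,220),5)
E
```

```text
(no output)
```

View pics/w15.png

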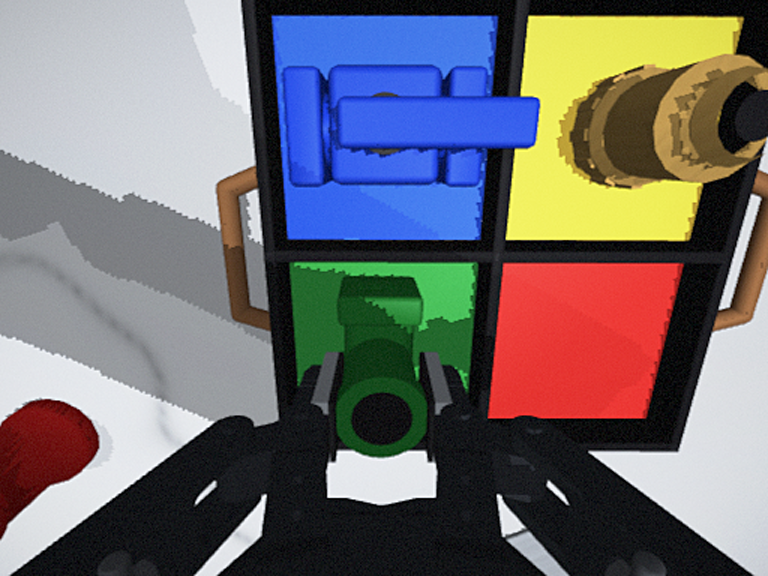

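View pics/s15.png

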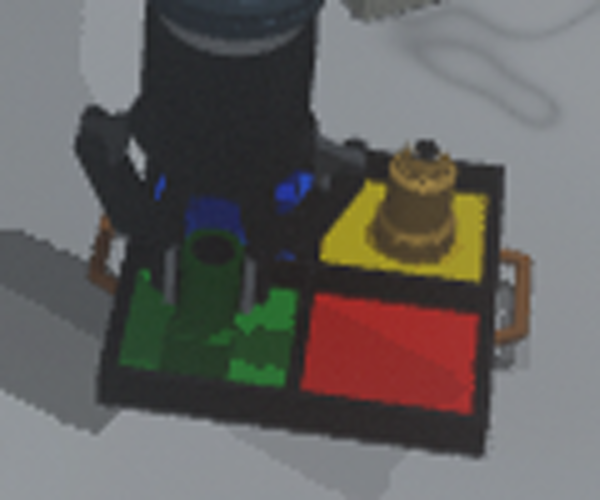

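View pics/d15.png

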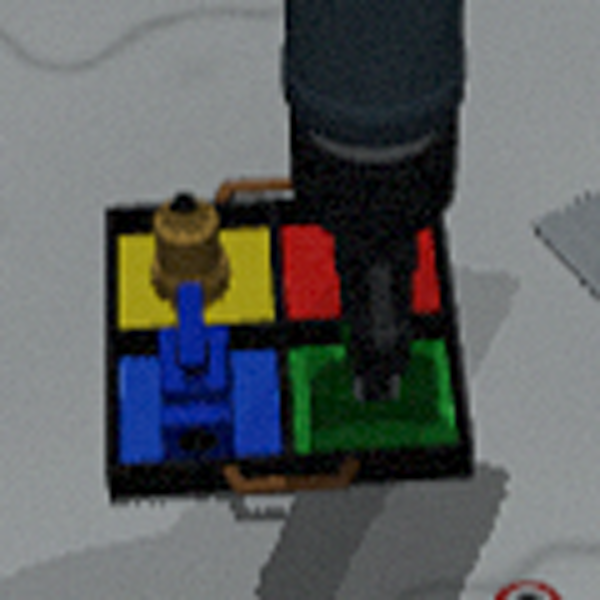

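```bash
python3 -m jog '{"fingers":[0,0,0.6,0.6,0.6,0.6,0.6,0.6],"xyz":[[0,-0.005,0],[0,-0.005,0],[0,-0.005,0],[0,-0.005,0],[0,-0.005,0],[0,-0.005,0],[0,-0.005,0],[0,-0.005,0]],"rotation":[[0,0,0],[0,0,0],[0,0,0],[0,0,0],[0,0,0],[0,0,0],[0,0,0],[0,0,0]]}' 40
python3 -m jog '{"fingers":[0.6,0.6,0.6,0.6,0.6,0.8,1,1],"xyz":[[0,-0.05,0],[0,-0.2,0],[0,-0.4,0],[0,-0.65,0],[0,-0.8,0],[0,-0.8,0],[0,-0.8,0],[0,-0.8,0]],"rotation":[[0,0,0],[0,0,0],[0,0,0],[0,0,0],[0,0,0],[0,0,0],[0,0,0],[0,0,0]]}'
python3 - <<'E'
from h import *
c=cap("wrist","w16");save(c,"w16",None,1.5)
go(.578,-.122,.226,73)
E
```

```text
clock: 24.88
tcp_pos: [0.5745, 0.0584, 0.1065]
ee_rot: [-1.335, -0.988, 0.988]
ft_force: [0.2, -0.7, -0.4]
opening: 0.604
clock: 25.55
tcp_pos: [0.574, 0.0581, 0.2262]
ee_rot: [-1.335, -0.987, 0.989]
ft_force: [-0.2, 0.1, -0.6]
opening: 0.985
t 25.60 tcp [0.5738 0.0581 0.2257] yaw 73.0 open 0.998 F [ 0.1 -0.3 -0.6] | shift/15cm [-1.14  -0.002 -0.378] wy -0.000 tilt -1.000
```

View pics/w16.png

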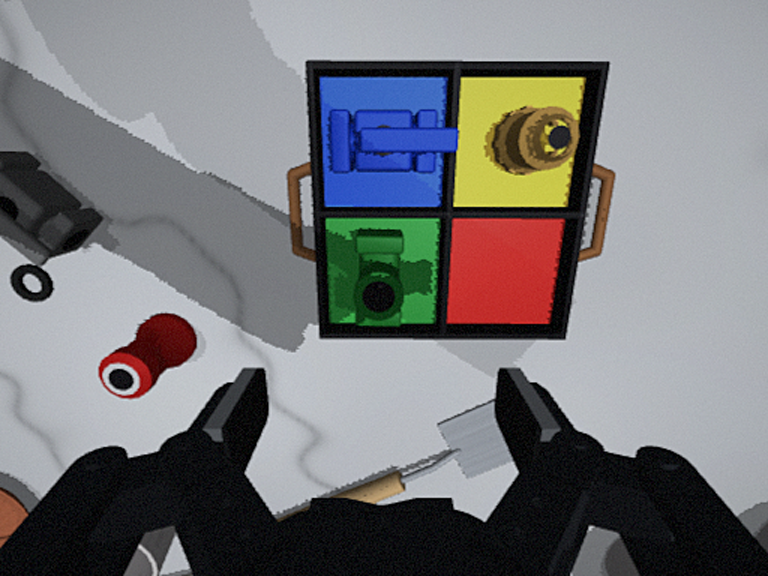

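```bash
for i in 1 2; do python3 -m jog '{"fingers":[1,1,1,1,1,1,1,1],"xyz":[[-0.12,0,-0.04],[-0.25,0,-0.08],[-0.38,0,-0.12],[-0.5,0,-0.17],[-0.57,0,-0.19],[-0.57,0,-0.19],[-0.57,0,-0.19],[-0.57,0,-0.19]],"rotation":[[0,0,0],[0,0,0],[0,0,0],[0,0,0],[0,0,0],[0,0,0],[0,0,0],[0,0,0]]}'; done
python3 - <<'E'
from h import *
c=cap("wrist","w17");save(c,"w17",None,1.5);print(sense()['q'].round(2))
go(.578,-.122,.098,73)
E
```

```text
clock: 26.27
tcp_pos: [0.5764, -0.0299, 0.2264]
ee_rot: [-1.333, -0.99, 0.989]
ft_force: [0.3, -0.1, 0.2]
opening: 0.998
clock: 26.93
tcp_pos: [0.579, -0.1194, 0.2268]
ee_rot: [-1.333, -0.991, 0.989]
ft_force: [-0.4, 0.1, -0.0]
opening: 0.995
[ 0.72  0.69 -0.84  1.73  0.59  1.    0.93]
t 26.98 tcp [ 0.579  -0.1195  0.2269] yaw 73.2 open 1.000 F [ 0.9 -0.6 -0.5] | shift/15cm [-0.019  0.859  0.002] wy 0.002 tilt -1.000
```

View pics/w17.png

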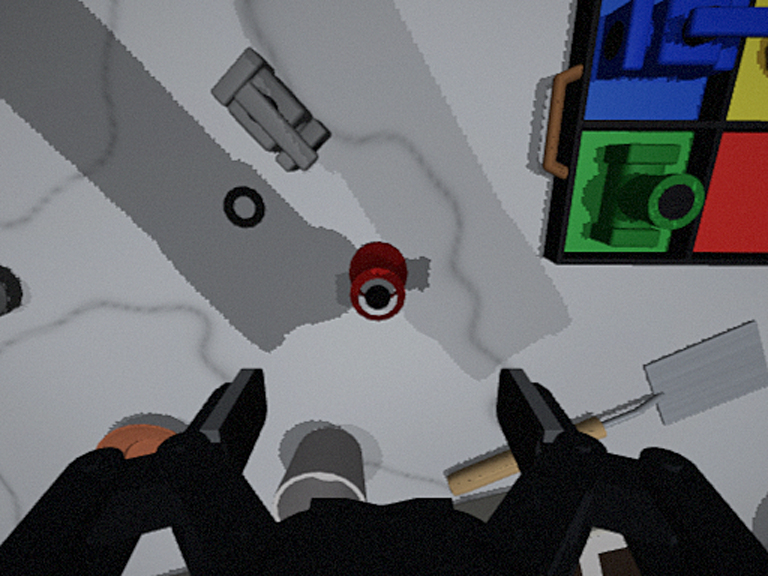

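```bash
python3 - <<'E'
from h import *
a=load("s1");b=load("d1");c=load("w17")
f=lambda p,ox,oy,s:((p[0]+.5)/s-.5+ox,(p[1]+.5)/s-.5+oy)
x,e=tri([ray(a,f((545,270),70,130,4)),ray(b,f((228,67),220,200,3)),ray(c,f((378,295),0,0,1.5))]);print(x,e,onz(c,f((378,295),0,0,1.5),.063))
x,e=tri([ray(load("w16"),f((122,378),0,0,1.5)),ray(c,f((378,295),0,0,1.5))]);print(x,e)
go(*x[:2],.096,73)
E
```

```text
[ 0.57803522 -0.12160248  0.06276658] [np.float64(0.0006993528103858879), np.float64(0.0007347269487062878), np.float64(0.0010900717974473492)] [ 0.57759434 -0.12052866  0.063     ]
[ 0.57781047 -0.12051414  0.06314438] [np.float64(0.00025021297606945127), np.float64(0.0002502129760692623)]
t 26.98 tcp [ 0.579  -0.1195  0.2269] yaw 73.2 open 1.000 F [ 0.9 -0.6 -0.5] | shift/15cm [-0.01   0.872  0.006] wy 0.002 tilt -1.000
```

```bash
python3 -m jog '{"fingers":[1,1,1,1,1,1,0.3,0],"xyz":[[-0.01,0.15,0],[-0.01,0.35,0],[-0.01,0.55,0],[-0.01,0.75,0],[-0.01,0.87,0],[-0.01,0.87,0],[-0.01,0.87,0],[-0.01,0.87,0]],"rotation":[[0,0,0],[0,0,0],[0,0,0],[0,0,0],[0,0,0],[0,0,0],[0,0,0],[0,0,0]]}' 40
python3 -m jog '{"fingers":[0,0,0,0,0,0,0,0],"xyz":[[0,0,0],[0,0,0],[0,0,0],[0,0,0],[0,0,0],[0,0,0],[0,0,0],[0,0,0]],"rotation":[[0,0,0],[0,0,0],[0,0,0],[0,0,0],[0,0,0],[0,0,0],[0,0,0],[0,0,0]]}' 40
python3 -m jog '{"fingers":[0,0,0,0,0,0,0,0],"xyz":[[0,-0.1,0],[0,-0.25,0],[0,-0.45,0],[0,-0.7,0],[0,-0.9,0],[0,-1,0],[0,-1,0],[0,-1,0]],"rotation":[[0,0,0],[0,0,0],[0,0,0],[0,0,0],[0,0,0],[0,0,0],[0,0,0],[0,0,0]]}' 40
python3 - <<'E'
from h import *
c=cap("wrist","w18");save(c,"w18",None,1.5)
go(.600,.144,.246,73)
E
```

```text
clock: 27.65
tcp_pos: [0.5796, -0.1222, 0.0976]
ee_rot: [-1.336, -0.991, 0.987]
ft_force: [1.2, -0.3, 0.5]
opening: 0.751
clock: 28.32
tcp_pos: [0.5796, -0.1231, 0.0977]
ee_rot: [-1.337, -0.99, 0.987]
ft_force: [-0.7, 0.0, 6.6]
opening: 0.393
clock: 28.98
tcp_pos: [0.5784, -0.1236, 0.2466]
ee_rot: [-1.336, -0.988, 0.988]
ft_force: [-0.2, 0.7, -1.5]
opening: 0.394
t 29.03 tcp [ 0.5777 -0.1236  0.2453] yaw 73.0 open 0.394 F [-1.  -0.3 -1.3] | shift/15cm [ 1.749 -0.006  0.38 ] wy -0.000 tilt -1.000
```

View pics/w18.png

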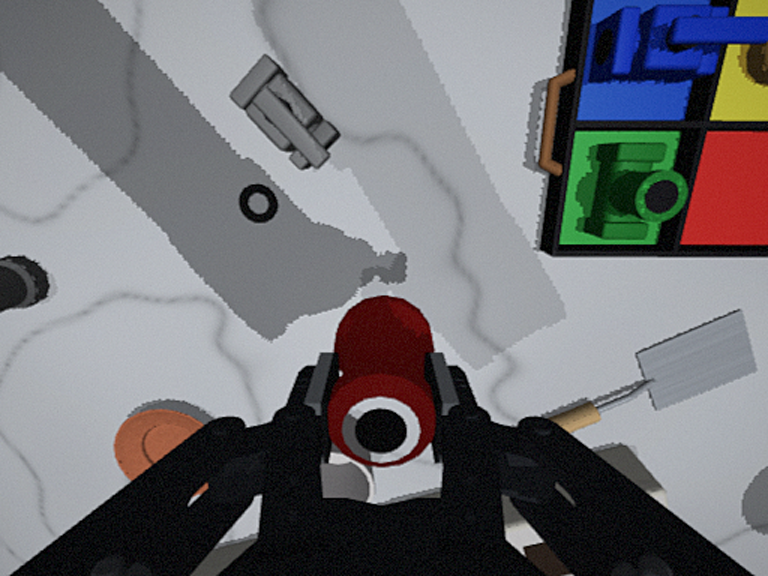

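```bash
for i in 1 2; do python3 -m jog '{"fingers":[0,0,0,0,0,0,0,0],"xyz":[[0.16,0,0.04],[0.36,0,0.08],[0.56,0,0.12],[0.75,0,0.16],[0.85,0,0.185],[0.875,0,0.19],[0.875,0,0.19],[0.875,0,0.19]],"rotation":[[0,0,0],[0,0,0],[0,0,0],[0,0,0],[0,0,0],[0,0,0],[0,0,0],[0,0,0]]}' 40; done
python3 -c "
from h import *
go(.600,.143,.107,73)"
```

```text
clock: 29.7
tcp_pos: [0.5892, 0.0091, 0.2448]
ee_rot: [-1.335, -0.985, 0.989]
ft_force: [-0.5, -0.5, -1.0]
opening: 0.389
clock: 30.37
tcp_pos: [0.6011, 0.1417, 0.2454]
ee_rot: [-1.337, -0.984, 0.988]
ft_force: [0.1, -1.0, -0.5]
opening: 0.39
t 30.37 tcp [0.6011 0.1417 0.2454] yaw 72.8 open 0.390 F [ 0.1 -1.  -0.5] | shift/15cm [0.008 0.923 0.01 ] wy -0.002 tilt -1.000
```

```bash
python3 -m jog '{"fingers":[0,0,0,0,0,0,0,0],"xyz":[[0.01,0.15,0.01],[0.01,0.35,0.01],[0.01,0.55,0.01],[0.01,0.72,0.01],[0.01,0.84,0.01],[0.01,0.9,0.01],[0.01,0.915,0.01],[0.01,0.915,0.01]],"rotation":[[0,0,0],[0,0,0],[0,0,0],[0,0,0],[0,0,0],[0,0,0],[0,0,0],[0,0,0]]}' 40
python3 - <<'E'
from h import *
b=capture("side");save(b,"d19",(190,100,310,220),5)
go(.600,.143,.105,73)
E
```

```text
clock: 31.03
tcp_pos: [0.6001, 0.145, 0.1088]
ee_rot: [-1.336, -0.986, 0.987]
ft_force: [-0.2, -0.3, -0.8]
opening: 0.39
t 31.08 tcp [0.6005 0.1456 0.1097] yaw 72.9 open 0.398 F [-0.4  0.1 -0.4] | shift/15cm [-0.018  0.031 -0.002] wy -0.001 tilt -1.000
```

View pics/d19.png

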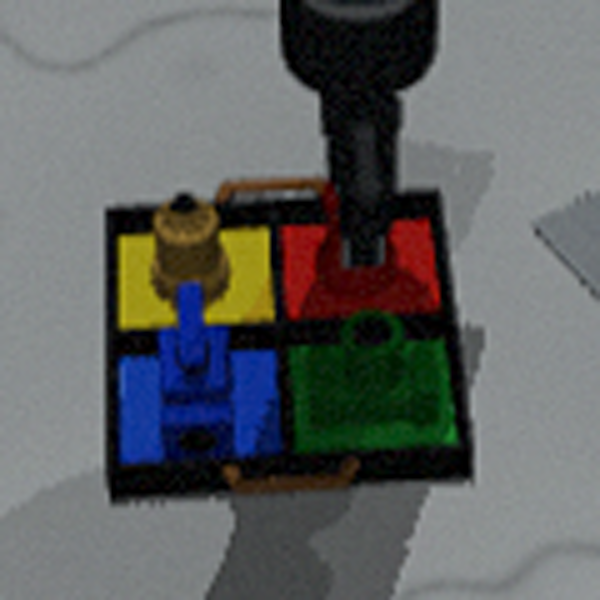

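```bash
python3 -m jog '{"fingers":[0,0,0,0,0,0.65,0.65,0.65],"xyz":[[-0.01,0.01,0],[-0.01,0.02,0],[-0.01,0.027,0],[-0.01,0.027,0],[-0.01,0.027,0],[-0.01,0.027,0],[-0.01,0.027,0],[-0.01,0.027,0]],"rotation":[[0,0,0],[0,0,0],[0,0,0],[0,0,0],[0,0,0],[0,0,0],[0,0,0],[0,0,0]]}' 40
python3 -m jog '{"fingers":[0.65,0.65,0.65,0.65,0.65,0.65,0.65,0.65],"xyz":[[0,0,0],[0,0,0],[0,-0.1,0],[0,-0.25,0],[0,-0.45,0],[0,-0.7,0],[0,-0.9,0],[0,-1,0]],"rotation":[[0,0,0],[0,0,0],[0,0,0],[0,0,0],[0,0,0],[0,0,0],[0,0,0],[0,0,0]]}'
python3 -m jog '{"fingers":[0.65,0.65,0.65,0.65,0.65,0.65,0.65,0.65],"xyz":[[0,0,-0.1],[0,0,-0.2],[0,0,-0.3],[0,0,-0.4],[0,0,-0.5],[0,0,-0.5],[0,0,-0.5],[0,0,-0.5]],"rotation":[[0,0,0],[0,0,0],[0,0,0],[0,0,0],[0,0,0],[0,0,0],[0,0,0],[0,0,0]]}'
python3 - <<'E'
from h import *
c=cap("wrist","w20");save(c,"w20",None,1.5)
a=capture("scene");save(a,"s20",(70,130,360,240),2.7)
b=capture("side");save(b,"d20",(200,120,360,384),2.2)
go(.6,.14,.25)
E
```

```text
clock: 31.75
tcp_pos: [0.5995, 0.1451, 0.105]
ee_rot: [-1.335, -0.988, 0.988]
ft_force: [-1.0, -0.8, -0.0]
opening: 0.648
clock: 32.42
tcp_pos: [0.6005, 0.1461, 0.2602]
ee_rot: [-1.337, -0.993, 0.984]
ft_force: [0.7, 0.5, 0.4]
opening: 0.649
clock: 33.08
tcp_pos: [0.6701, 0.1236, 0.2549]
ee_rot: [-1.334, -0.988, 0.989]
ft_force: [-0.4, 0.4, 0.4]
opening: 0.648
t 33.23 tcp [0.6702 0.1236 0.255 ] yaw 73.1 open 0.653 F [-0.9 -0.4  0.6] | shift/15cm [-0.032  0.034  0.48 ] wy 0.000 tilt -1.000
```

View pics/w20.png

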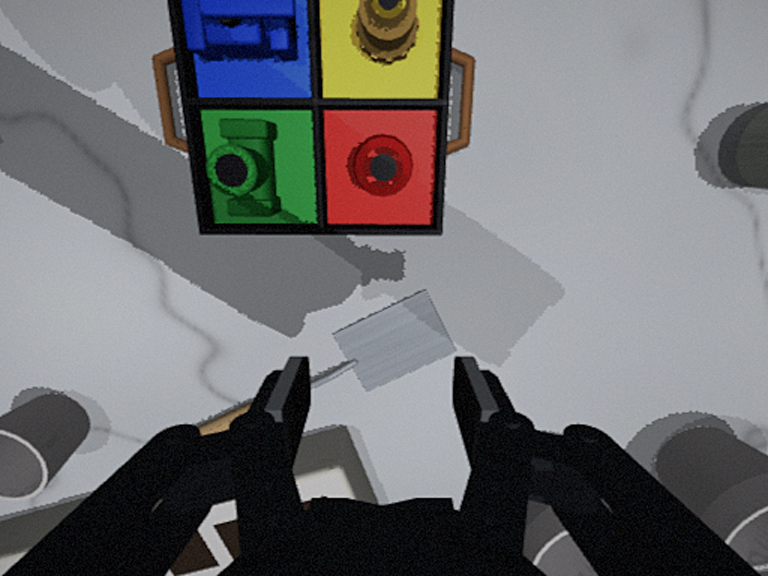

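View pics/s20.png

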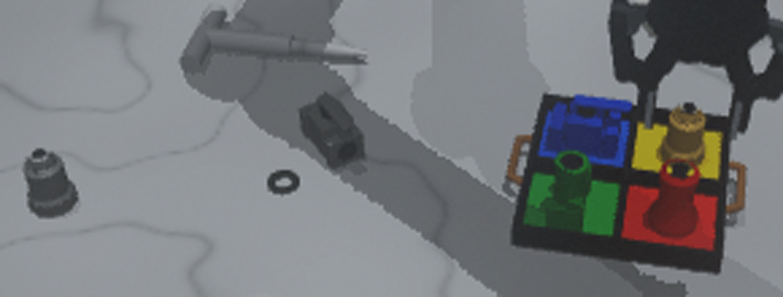

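View pics/d20.png

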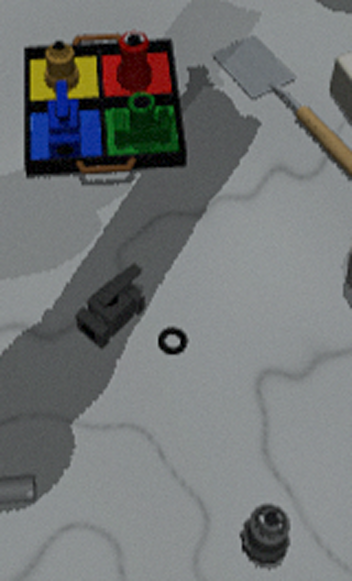

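```bash
python3 - <<'E'
from h import *
a=capture("scene");b=capture("side")
f=lambda p,ox,oy,s:((p[0]+.5)/s-.5+ox,(p[1]+.5)/s-.5+oy)
for n,p,q in [("nozzle",(681,170),(133,40)),("brass",(687,107),(59,47)),("tee",(573,160),(141,100))]:
    x,e=tri([ray(a,f(p,70,130,2.7)),ray(b,f(q,200,120,2.2))]);print(n,x.round(4),np.round(e,4))
print(hand_in())
E
```

```text
nozzle [0.5981 0.1471 0.069 ] [0.0006 0.0006]
brass [0.5143 0.1723 0.0656] [0.0001 0.0001]
tee [0.5732 0.0573 0.0669] [0.0008 0.0008]
the job is handed in; nothing more can be done
None
```

All four fittings are packed in the order you listed, each upright on the mat of its own colour: blue valve, brass coupling, green tee, then red nozzle. I handed the job in at about 33 s on the robot's clock; no verdict was reported.

**Last checks:** The final wrist, scene and side pictures show all four standing in the right compartments with the gripper clear. Both grey fittings were still standing where they started.

| Fitting | Measured top height | Expected |
|---|---|---|
| Nozzle | 69 mm | 71 mm |
| Brass coupling | 66 mm | 67 mm |
| Green tee | 67 mm | 65 mm |

The blue valve I checked by picture only.

**Disagreements:**
- **Caddy heights:** two wrist views put the wall tops at about 16 mm and the mats at about 10 mm, against the stated 24 mm and 7 mm. I used the stated heights; where the fittings touched down fitted them.
- **Contact forces:** setting down the tee gave the highest force at the end of any move, about 20 N. That is well under the limits.

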